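# Load a grinding jar with milling balls using a scoop

### The job

Pick up the metal scoop by its black handle, scoop up white milling balls from the blue trough and tip them into the open steel grinding jar until at least three of the five are in it, then lay the scoop back upright on its red tray. Keep the balls clean: do not touch them with the fingers, and let none end up anywhere but in the jar or the trough. Leave the jar standing where it is and do not disturb the other things on the bench.

Things in the scene. Friction and masses are not known exactly. Their poses are not given: they have to be found in the camera images.
- scoop: Aluminium flat-bottomed scoop, 0.16 kg. Pan 90 (x) by 94 wide (y), floor 2 thick; back and side walls 34 high, 3 thick; open at the front (+x), side walls stop 28 short of the lip. Black handle 14 wide (y), 26 tall, runs level and backwards from over the back wall (x = -43 to -153), mid-height 68 above the underside. Origin: centre of the pan's underside; x to the open front, z up.
- scoop_grip (a point): A good place to grip the scoop's handle: the middle of its section, 80 behind the scoop's origin and 68 above its underside; axes as the scoop's.
- tray: Low red tray fixed on the bench, home of the scoop: 300 (x) by 190 (y), floor 4 thick, rim 12 high. Origin: centre of its underside. The scoop starts on it, pan towards the tray's +x end.
- trough: Blue open trough fixed on the bench: outside 260 long (x) by 116 wide (y) by 40 high, walls and floor 5 thick, so the scoop fits in lengthways with 6 to spare each side. Origin: centre of its underside. The balls start in the half towards its +x end; the inner 110 towards its -x end is free for setting the scoop down, pan to +x and handle out over the -x end wall.
- jar: Open round steel grinding jar standing loose, 0.9 kg: outside diameter 160, inside 150, height 90, base 6 thick. Origin: centre of its underside, z up.
- ball0: White glazed porcelain milling ball 1 of 5, 28 diameter, 30 g, slippery, rolls freely. Origin: its centre.
- ball1: White glazed porcelain milling ball 2 of 5, 28 diameter, 30 g, slippery, rolls freely. Origin: its centre.
- ball2: White glazed porcelain milling ball 3 of 5, 28 diameter, 30 g, slippery, rolls freely. Origin: its centre.
- ball3: White glazed porcelain milling ball 4 of 5, 28 diameter, 30 g, slippery, rolls freely. Origin: its centre.
- ball4: White glazed porcelain milling ball 5 of 5, 28 diameter, 30 g, slippery, rolls freely. Origin: its centre.
- tube_rack: Bystander: yellow rack of test tubes 70 (x) by 160 (y) by 106 high. Origin: centre of its underside.
- cup: Bystander: empty yellow plastic cup, 70 diameter, 60 high. Origin: centre of its underside.
- reagent: Bystander: amber glass jar, 60 diameter, 120 high. Origin: centre of its underside.
Mind the look-alikes: they are no part of the job. Leave any purple or yellow look-alike of the ball0 alone.

How it is judged:
By the outcome, as a careful person would: the job done as asked, in the order asked, and still so for the second after the job is handed in, with the robot touching nothing.
It also fails if it takes over 61 s, if anything falls off the work surface, if the arm or the gripper's body presses on something with over 40 N, if the wrist force passes 120 N, or if a joint passes its speed limit or range.

### The arm

A 6-joint arm with a two-finger parallel gripper is mounted at the origin on the work surface. World frame = base frame: x ahead of the robot, y to its left, z up, the work surface at z = 0. Lengths are in m, angles in degrees, forces in N, time in s.
With the tool pointing down it reaches from about 0.25 to 0.725 m from the base axis. Payload 9.7 kg.
Tool frame: the origin (TCP) lies at the very end of the fingers, on their centre line; the grasp point (between the pads) lies 19 mm behind it (bot.pinch_z is the distance from the TCP to the grasp point, in m); x points along the fingers, z is the direction in which the jaws open and shut, and the axes are right-handed (so a half turn about x gives the same grasp; the last joint's range is limited). The gripper opens to 85 mm and grips with 20 to 120 N. Pads are 22 mm wide; open, the fingers measure 114 mm over their backs; the gripper's body (76 mm by 85 mm) begins 54 mm behind the grasp point. The pads swing forward as they close: fully open they stand 13 mm farther back than shut.
Start: joints at [73.51, 4.979, 10.078, 95.1, 0, 90], TCP at [0.156, 0.527, 0.231] pointing down, gripper open.
Joint ranges: [-179.16, 179.16], [-48.56, 103.87], [-65.8, 70.77], [-126.05, 130.52], [-82.76, 87.17], [-180, 180]. Speed limits (degrees/s): [127.2, 127.2, 147.25, 180, 180, 180].

### API

Orientations are given as [roll, pitch, yaw] about the fixed x, y, z axes, in that order (R = Rz(yaw) Ry(pitch) Rx(roll)).
In Python, from workcell import bot gives the robot as it stands.
- The arm moves only by the tool play_rows, never from a script. Its argument "rows" is a list of rows, each a list of 3 entries, a list of its own where there are three numbers: the shift along the tool's x, y, z in cm, then the turn about the tool's x in degrees, then the finger opening in cm, from 0 to 8.54. A call has 1 to 12 rows; each row is the pose to reach, as a shift and turn from the pose commanded when the call began, along the tool's axes at that moment; what a row does not reach only later rows make up. A row lasts 1/12 s, in which the tool goes at most 41.7 mm and 7.16 degrees, less where a joint would pass 70% of its speed; a pose out of reach is approached as far as the arm can. A call with a gripper value outside its range is refused whole. The fingers move at their own pace and stop on an object; "squeeze" is the grip in N (left out, the last holds). Time passes only in rows, so rows that repeat a pose let the fingers close. It gives the time, the measured TCP pose, the force and the opening at its end, in the units of the state.
- bot.get_obs(): the state, without advancing time (a new reading comes with each control period).
- bot.camera(name): name is "scene" or "top" or "wrist"; returns (picture, depth): 420x560x3 uint8, blue, green, red; 420x560 float32, m along the optical axis (not along the pixel's ray), 0 where there is no reading.
- bot.camera_model(name): a dict with "fx", "fy", "cx", "cy" (pixels), "origin" and "attitude" of the camera in the world; the wrist camera has in their place "mount" (4x4, takes a point from camera to tool coordinates, whose origin is the TCP and whose axes are the tool frame's). Camera axes: x right, y down, z forward; pixel columns grow to the right and rows downward; lengths in m; the calibration is good to about 2 mm. A picture is of the moment at which its call begins: read the wrist's pose just before it. camera_model takes no time and is no camera call.
- bot.job_done(): hands the job in, once; it reports no verdict.
The state is a dict: "time": time; "q": joint angles; "qd": joint speeds; "joint_efforts": joint torques, N m; "ee_pos": TCP position; "tcp_rot": TCP orientation; "wrist_force": force on the tool from outside, world axes, zero at the start; "torque": the same for the moment, N m; "opening": finger opening in m.
Only numpy, scipy, OpenCV 4.12 (cv2) and the standard library are available. Lean on these libraries where they do the work, as an engineer would, in place of code of your own. Each camera call takes 0.05 s, during which the arm holds its last target.

## Working session

There is one attempt and no reset: what is moved stays moved. The work goes in short steps, Python scripts to look and compute and a tool call to move; the robot and the scene stay as the last step left them, time stands still between calls to the robot, and variables do not carry over. Pictures are saved under pics/ and viewed, and the job is handed in when it is done.

Besides the shell and the picture viewer there is one more tool, called after "Request:" by a JSON object that holds its "method" and its "body". play_rows: Moves the arm, as the interface text tells. Its arguments: {"type":"object","properties":{"rows":{"type":"array"},"squeeze":{"type":"number"}},"required":["rows"]}

```bash
mkdir -p pics; ls
cat > h.py <<'E'
import numpy as np, cv2
from workcell import bot
from scipy.spatial.transform import Rotation as R
np.set_printoptions(precision=4,suppress=True)
def tcpT(o=None):
    o=o or bot.get_obs(); T=np.eye(4); T[:3,:3]=R.from_euler('xyz',o['tcp_rot'],degrees=True).as_matrix(); T[:3,3]=o['ee_pos']; return T
def snap(n,f):
    o=bot.get_obs(); p,d=bot.camera(n); cv2.imwrite('pics/'+f+'.png',p); np.savez('pics/'+f+'.npz',p=p,d=d,T=tcpT(o)); return p,d
E
python3 - <<'E'
from h import *
o=bot.get_obs(); print(o)
for n in ['scene','top','wrist']:
    print(bot.camera_model(n))
for n in ['scene','top']: snap(n,n+'0')
E
```

```text
pics
{'time': 0.0, 'q': array([73.5141,  5.0119, 10.0345, 95.101 , -0.001 , 90.0001]), 'qd': array([ 0.0113, -0.0618,  0.0702,  0.0462, -0.0105,  0.0876]), 'joint_efforts': array([  0.0025, -52.039 ,  46.4803,   0.0164,   0.0001,   0.    ]), 'ee_pos': array([0.156 , 0.5272, 0.2306]), 'tcp_rot': array([-179.2696,   89.9216, -105.7556]), 'wrist_force': array([ 0.2583, -0.34  ,  0.7208]), 'torque': array([-0.0498, -0.0166, -0.0022]), 'opening': 0.08534886703616765}
{'fx': 462.84994708472595, 'fy': 462.84994708472595, 'cx': 282.4228139366716, 'cy': 204.93686862990188, 'origin': array([1.3909, 0.4608, 0.6848]), 'attitude': array([-123.5272,   -1.3505,  122.6369])}
{'fx': 546.6834765601637, 'fy': 546.6834765601637, 'cx': 271.97722425791346, 'cy': 212.86877357161873, 'origin': array([0.423 , 0.0042, 1.1431]), 'attitude': array([-169.6045,   -1.2254,  -88.5392])}
{'fx': 311.04433276168726, 'fy': 311.04433276168726, 'cx': 282.97377121804067, 'cy': 208.379564496355, 'mount': array([[ 0.0012, -0.2965,  0.955 , -0.1423],
       [-0.0005, -0.955 , -0.2965,  0.0756],
       [ 1.    , -0.0001, -0.0013,  0.0015],
       [ 0.    ,  0.    ,  0.    ,  1.    ]])}
```

View pics/scene0.png

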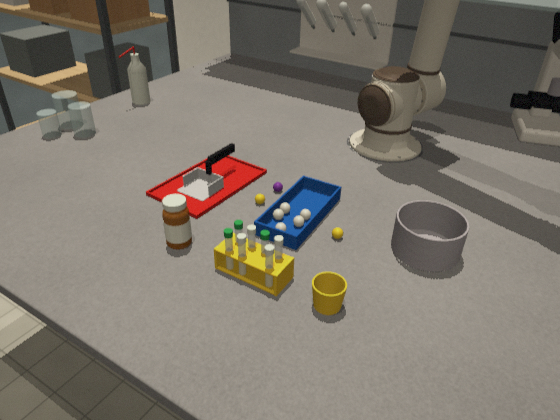

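View pics/top0.png

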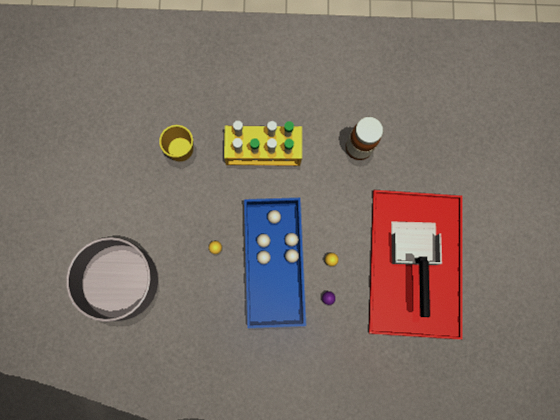

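```bash
cat >> h.py <<'E'
def cast(n,uv,z,T=None):
    m=bot.camera_model(n); 
    if n=='wrist':
        M=T@m['mount']; A=M[:3,:3]; o=M[:3,3]
    else:
        A=R.from_euler('xyz',m['attitude'],degrees=True).as_matrix(); o=np.array(m['origin'])
    uv=np.atleast_2d(np.array(uv,float))
    r=np.c_[(uv[:,0]-m['cx'])/m['fx'],(uv[:,1]-m['cy'])/m['fy'],np.ones(len(uv))]@A.T
    return o+r*((z-o[2])/r[:,2])[:,None]
def proj(n,P,T=None):
    m=bot.camera_model(n); A=R.from_euler('xyz',m['attitude'],degrees=True).as_matrix(); o=np.array(m['origin'])
    c=(np.atleast_2d(P)-o)@A
    return np.c_[c[:,0]/c[:,2]*m['fx']+m['cx'],c[:,1]/c[:,2]*m['fy']+m['cy']]
def cloud(n,d,T=None):
    m=bot.camera_model(n)
    if n=='wrist':
        M=T@m['mount']; A=M[:3,:3]; o=M[:3,3]
    else:
        A=R.from_euler('xyz',m['attitude'],degrees=True).as_matrix(); o=np.array(m['origin'])
    v,u=np.mgrid[:d.shape[0],:d.shape[1]]
    c=np.stack([(u-m['cx'])/m['fx']*d,(v-m['cy'])/m['fy']*d,d],-1)
    return c@A.T+o
def balls(p,d,P,zmin=.0,zmax=.3):
    hsv=cv2.cvtColor(p,cv2.COLOR_BGR2HSV)
    return hsv
E
python3 - <<'E'
from h import *
f=np.load('pics/top0.npz'); p,d=f['p'],f['d']; P=cloud('top',d)
hsv=cv2.cvtColor(p,cv2.COLOR_BGR2HSV).astype(int); H,S,V=hsv[...,0],hsv[...,1],hsv[...,2]
def rect(m,zlo,zhi,name):
    k=m&(P[...,2]>zlo)&(P[...,2]<zhi)&(d>0)
    q=P[k][:,:2].astype(np.float32); c,s,a=cv2.minAreaRect(q*1000); print(name,k.sum(),np.array(c),np.array(s),a,np.median(P[k][:,2]))
blue=(H>100)&(H<125)&(S>120)
rect(blue,.034,.05,'trough'); 
red=((H<6)|(H>174))&(S>150)
rect(red,.008,.02,'tray'); rect(red,-.01,.008,'trayfloor')
X,Y,Z=P[...,0],P[...,1],P[...,2]
jar=(Y>.15)&(X<.45)&(X>.1)
k=jar&(Z>.08)&(Z<.1); q=P[k][:,:2].astype(np.float32)*1000; print('jar',cv2.minEnclosingCircle(q),k.sum(), q.mean(0))
# pixel circle by ellipse of rim
# scoop handle
k=(Z>.06)&(Y<-.15)&(V<60)&(X<.5); q=P[k][:,:2].astype(np.float32)*1000; print('handle',cv2.minAreaRect(q),np.median(Z[k]),k.sum())
k=(Z>.03)&(Z<.05)&(Y<-.15)&(X<.55)&(S<60); q=P[k][:,:2].astype(np.float32)*1000; print('scoopwalls',cv2.minAreaRect(q),k.sum())
k=(Z>.000)&(Z<.05)&(Y<-.15)&(X<.55)&(S<60)&(V>100); q=P[k][:,:2].astype(np.float32)*1000; print('scoop all',cv2.minAreaRect(q),k.sum())
w=((S<60)&(V>140)).astype(np.uint8); w[:195]=0;w[320:]=0;w[:,:250]=0;w[:,300:]=0
n,l,st,c=cv2.connectedComponentsWithStats(w)
for i in range(1,n): print(st[i],c[i],cast('top',c[i],.019))
E
```

```text
trough 869 [527.9032 -20.4022] [259.4938 115.6325] 3.396940231323242 0.04016056845192506
tray 1731 [ 535.4962 -317.2111] [190.9304 299.5486] 87.72962951660156 0.011206225513866519
trayfloor 8689 [ 535.3047 -316.8898] [187.7981 300.3577] 87.88773345947266 0.004465296642161887
jar ((448.56585693359375, 296.4556579589844), 72.42877197265625) 318 [421.5642 297.6193]
handle ((462.7408142089844, -312.6388244628906), (14.781524658203125, 74.44091033935547), 89.58077239990234) 0.08443897868396655 357
scoopwalls ((540.4927368164062, -312.4011535644531), (17.27910041809082, 94.43939208984375), 0.7515161037445068) 111
scoop all ((384.77178955078125, -386.7791442871094), (330.4422302246094, 473.54669189453125), 0.010648923926055431) 18490
[269 197   1   1   1] [269. 197.] [[ 0.6636 -0.0075  0.019 ]]
[280 197   1   1   1] [280. 197.] [[ 0.6642 -0.0306  0.019 ]]
[269 211  11  11 101] [274.0396 216.2475] [[ 0.6228 -0.0191  0.019 ]]
[258 235  12  11 103] [263.2913 239.9612] [[0.5723 0.0019 0.019 ]]
[286 234  12  11 104] [291.4712 239.0673] [[ 0.5758 -0.0564  0.019 ]]
[287 250  11  12 104] [292.     255.4038] [[ 0.5419 -0.0582  0.019 ]]
[258 252  12  11 105] [263.4381 256.9429] [[0.537  0.0006 0.019 ]]
```

Run:
```python
from h import *
f=np.load('pics/top0.npz'); p,d=f['p'],f['d']; P=cloud('top',d)
hsv=cv2.cvtColor(p,cv2.COLOR_BGR2HSV).astype(int); H,S,V=hsv[...,0],hsv[...,1],hsv[...,2]
X,Y,Z=P[...,0],P[...,1],P[...,2]
k=(Z>.075)&(Z<.1)&(Y>.15)&(X>.3)
v,u=np.nonzero(k); print(k.sum(),u.min(),u.max(),v.min(),v.max())
q=cast('top',np.c_[u,v],.09)[:,:2]
A=np.c_[2*q,np.ones(len(q))]; s=np.linalg.lstsq(A,(q**2).sum(1),rcond=None)[0]; print('jar lsq',s[:2],np.sqrt(s[2]+s[:2]@s[:2]))
k=(Z>.055)&(Z<.1)&(Y<-.15)&(V<70)&(X<.56)&(X>.3)
v,u=np.nonzero(k); q=cast('top',np.c_[u,v],.081)[:,:2].astype(np.float32)*1000; print('handle',cv2.minAreaRect(q),k.sum(),np.percentile(q,[0,5,95,100],axis=0))
vx=cv2.fitLine(q,cv2.DIST_HUBER,0,.01,.01).ravel(); print(vx,np.degrees(np.arctan2(vx[1],vx[0])))
# pan floor / walls
k=(Z>.026)&(Z<.05)&(Y<-.15)&(X<.65)&(X>.45)&(S<90)
v,u=np.nonzero(k); print(k.sum()); 
big=cv2.resize(p[180:350,360:480],None,fx=5,fy=5,interpolation=cv2.INTER_NEAREST)[:600]; cv2.imwrite('pics/tz.png',big)
o=tcpT(); print(o)
```

```text
989 66 150 237 320
jar lsq [0.481 0.295] 0.07659624603371663
handle ((482.50335693359375, -311.7233581542969), (113.61445617675781, 21.179874420166016), 1.9022258520126343) 563 [[ 425.542  -320.9446]
 [ 431.2196 -320.0712]
 [ 533.5076 -303.3551]
 [ 539.4545 -299.5129]]
[   1.        0.0077  481.8729 -311.5718] 0.4393383
262
[[-0.0003 -0.9589  0.2839  0.1561]
 [-0.0012  0.2839  0.9589  0.5272]
 [-1.      0.     -0.0012  0.2306]
 [ 0.      0.      0.      1.    ]]
```

View pics/tz.png

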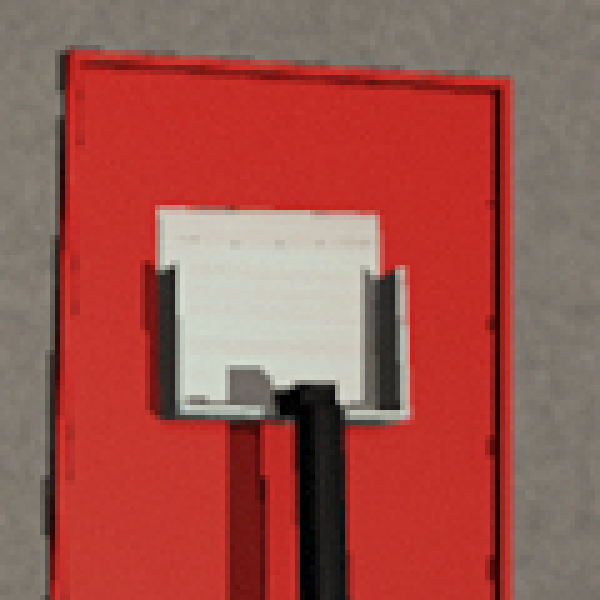

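Run:
```python
from h import *
c=cast('top',[[360+157/5,180+207/5],[360+380/5,180+213/5]],.006);print(c, c.mean(0),np.linalg.norm(c[0]-c[1]), np.degrees(np.arctan2(*(c[0]-c[1])[[1,0]]))-90)
f=np.load('pics/top0.npz'); p,d=f['p'],f['d']; P=cloud('top',d)
V=p.max(2)
# handle top face: depth z near .085
Z=P[...,2]
k=(Z>.078)&(Z<.095)&(V<70)&(P[...,1]<-.2)&(P[...,0]>.38)&(P[...,0]<.56)
for r in range(255,320,6):
    u=np.nonzero(k[r])[0]
    if len(u): print(r,u.min(),u.max(),cast('top',[[u.min()-.5,r],[u.max()+.5,r]],.085)[:,:2].ravel())
```

```text
[[ 0.6213 -0.2683  0.006 ]
 [ 0.6215 -0.3633  0.006 ]] [ 0.6214 -0.3158  0.006 ] 0.09503966316067358 0.10936688541019635
261 420 427 [ 0.5308 -0.3033  0.5313 -0.3189]
267 420 428 [ 0.5192 -0.303   0.5196 -0.3206]
273 421 428 [ 0.5076 -0.3047  0.508  -0.3203]
279 421 428 [ 0.496  -0.3044  0.4964 -0.32  ]
285 421 428 [ 0.4844 -0.3041  0.4849 -0.3197]
291 421 428 [ 0.4729 -0.3038  0.4734 -0.3194]
297 421 428 [ 0.4615 -0.3036  0.4619 -0.3191]
303 421 428 [ 0.4501 -0.3033  0.4505 -0.3188]
309 422 429 [ 0.4388 -0.305   0.4392 -0.3204]
315 422 429 [ 0.4274 -0.3047  0.4278 -0.3201]
```

Request:
{"method": "play_rows", "body": {"rows": [[[1, -3, -3.7], -4, 8.5], [[2, -5.5, -7], -8, 8.5], [[3, -8, -10], -12, 8.5], [[4, -10, -12.6], -16.5, 8.5], [[4, -12.5, -15.7], -16.5, 8.5], [[4, -15, -18.8], -16.5, 8.5], [[4, -17.5, -22], -16.5, 8.5], [[4, -20, -25], -16.5, 8.5], [[4, -22.5, -28.2], -16.5, 8.5], [[4, -25, -31.4], -16.5, 8.5], [[4, -27.5, -34.5], -16.5, 8.5], [[4, -30, -37.6], -16.5, 8.5]]}}

```text
time: 1.1
ee_pos: [0.3371, 0.0797, 0.1913]
tcp_rot: [-75.5, 90.0, 14.5]
wrist_force: [0.5, 0.8, 0.6]
opening: 0.0856
```

```bash
python3 -c "
from h import *
print(tcpT(),bot.get_obs()['q'])"
```

```text
[[ 0.0006 -1.     -0.0005  0.3371]
 [ 0.0002 -0.0005  1.      0.0797]
 [-1.     -0.0006  0.0002  0.1913]
 [ 0.      0.      0.      1.    ]] [ 13.3091 -23.6347 -19.2389  94.3592   0.0008  13.2824]
```

Request:
{"method": "play_rows", "body": {"rows": [[[0, -1.4, -3.6], 0, 8.5], [[0, -2.8, -7.2], 0, 8.5], [[0.5, -4.3, -10.8], 0, 8.5], [[1, -5.8, -14.4], 0, 8.5], [[1.5, -7.3, -18], 0, 8.5], [[2, -8.7, -21.6], 0, 8.5], [[2.5, -10.2, -25.2], 0, 8.5], [[3, -11.7, -28.8], 0, 8.5], [[3.5, -13.1, -32.4], 0, 8.5], [[4, -14.6, -36], 0, 8.5], [[4, -15.6, -38.6], 0, 8.5], [[4, -15.9, -39.3], 0, 8.5]]}}

```text
time: 2.1
ee_pos: [0.4964, -0.3146, 0.1494]
tcp_rot: [75.1, 89.9, 165.0]
wrist_force: [0.9, -0.9, -0.5]
opening: 0.085
```

```bash
python3 -c "
from h import *
snap('wrist','w1')
print(tcpT(),bot.get_obs()['q'])"
```

```text
[[-0.0017 -1.      0.0023  0.4963]
 [ 0.0007  0.0023  1.     -0.3139]
 [-1.      0.0017  0.0007  0.1496]
 [ 0.      0.      0.      1.    ]] [-32.3042   9.3196   5.8177  86.6006  -0.019  -32.173 ]
```

View pics/w1.png

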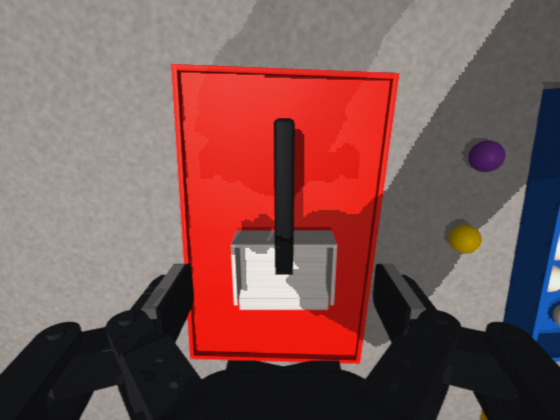

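```bash
python3 -c "
from h import *
f=np.load('pics/w1.npz'); T=f['T']; p=f['p']
for r in (130,160,190,220,240,260,270):
    u=np.nonzero(p[r,260:310].max(1)<75)[0]+260
    print(r,u.min(),u.max(),cast('wrist',[[u.min()-.5,r],[u.max()+.5,r]],.085,T)[:,:2].ravel())
c=cast('wrist',[[239,309.5],[329,310]],.006,T); print(c,c.mean(0))
c=cast('wrist',[[284,119],[285,274]],.085,T); print(c)
"
```

```text
130 274 294 [ 0.4323 -0.3195  0.4323 -0.3059]
160 275 294 [ 0.4517 -0.319   0.4517 -0.3057]
190 275 293 [ 0.4721 -0.3192  0.4722 -0.3063]
220 275 293 [ 0.4938 -0.3195  0.4939 -0.3061]
240 274 294 [ 0.509  -0.3204  0.5091 -0.3053]
260 276 292 [ 0.5249 -0.3191  0.5249 -0.3066]
270 276 292 [ 0.533  -0.3192  0.5331 -0.3066]
[[ 0.6226 -0.3609  0.006 ]
 [ 0.6234 -0.2647  0.006 ]] [ 0.623  -0.3128  0.006 ]
[[ 0.4255 -0.3127  0.085 ]
 [ 0.5364 -0.3121  0.085 ]]
```

Request:
{"method": "play_rows", "body": {"rows": [[[3, -0.2, 0.1], 0, 8.5], [[6, -0.2, 0.1], 0, 8.5], [[8, -0.2, 0.1], 0, 8.5], [[9.6, -0.2, 0.1], 0, 8.5], [[9.6, -0.2, 0.1], 0, 4], [[9.6, -0.2, 0.1], 0, 1], [[9.6, -0.2, 0.1], 0, 1], [[9.6, -0.2, 0.1], 0, 1], [[9.6, -0.2, 0.1], 0, 1], [[9.6, -0.2, 0.1], 0, 1], [[9.6, -0.2, 0.1], 0, 1]], "squeeze": 20}}

```text
time: 3.07
ee_pos: [0.4985, -0.3106, 0.0564]
tcp_rot: [-120.8, 89.9, -30.8]
wrist_force: [-1.2, -1.0, 4.8]
opening: 0.0138
```

```bash
python3 -c "
from h import *
print(bot.get_obs())"
```

```text
{'time': 3.0667, 'q': array([-31.923 ,  10.1598,  -3.5455,  76.2019,   0.0018, -31.9278]), 'qd': array([-0.087 ,  0.1054, -0.0112,  0.1375,  0.0894, -0.0349]), 'joint_efforts': array([  0.2486, -54.6943,  44.0775,  -0.2294,  -0.0098,   0.0146]), 'ee_pos': array([ 0.4985, -0.3106,  0.0564]), 'tcp_rot': array([-120.8006,   89.9072,  -30.7958]), 'wrist_force': array([-1.2059, -0.9637,  4.7769]), 'torque': array([ 0.0631,  0.0974, -0.0384]), 'opening': 0.013820729591588267}
```

Request:
{"method": "play_rows", "body": {"rows": [[[-0.4, 0, 0], 0, 1], [[-0.8, 0, 0], 0, 1], [[-1.4, 0, 0], 0, 1], [[-2, 0, 0], 0, 1], [[-2.5, 0, 0], 0, 1], [[-2.5, 0, 0], 0, 1], [[-2.5, 0, 0], 0, 1]]}}

```text
time: 3.65
ee_pos: [0.4983, -0.3104, 0.0807]
tcp_rot: [-124.4, 90.0, -34.4]
wrist_force: [-0.3, 0.2, -1.8]
opening: 0.0139
```

```bash
python3 -c "
from h import *
snap('wrist','w2');snap('scene','s2')
print(bot.get_obs())"
```

```text
{'time': 3.75, 'q': array([-31.9189,   9.7116,  -1.4194,  78.8887,  -0.0006, -31.9296]), 'qd': array([-0.0252,  0.2235, -0.2396, -0.031 ,  0.1192,  0.0345]), 'joint_efforts': array([  0.0002, -58.8966,  48.0464,  -0.0554,   0.0366,   0.0002]), 'ee_pos': array([ 0.498 , -0.3102,  0.08  ]), 'tcp_rot': array([ 59.8293,  89.9803, 149.84  ]), 'wrist_force': array([ 0.429 ,  1.1863, -2.1042]), 'torque': array([ 0.0356,  0.0591, -0.003 ]), 'opening': 0.01367481107544985}
```

View pics/w2.png

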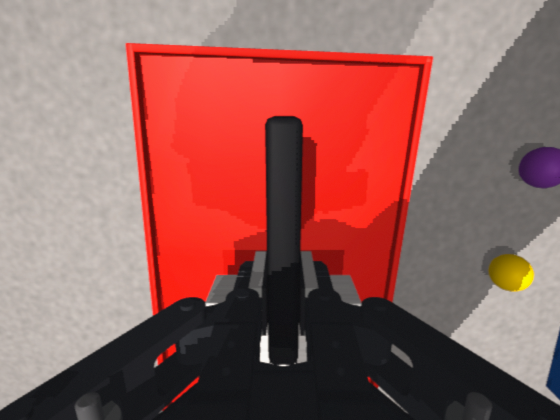

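View pics/s2.png

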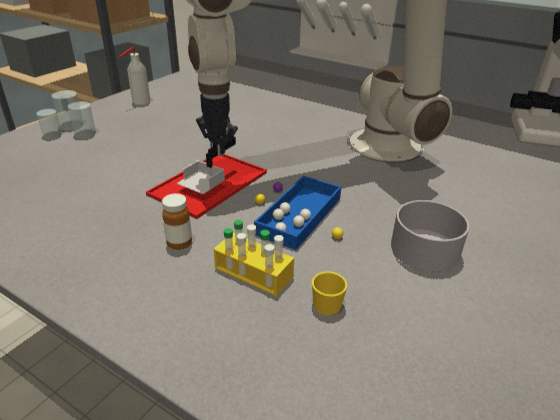

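```bash
cat >> h.py <<'E'
def handle(f):
    "handle top line from the wrist depth: returns pts (x fwd along, z) fit -> pitch deg (+ = nose down), in world"
    f=np.load('pics/'+f+'.npz'); T=f['T']; P=cloud('wrist',f['d'],T)
    k=(f['p'].max(2)<90)&(f['d']>0); k[:,:274]=0;k[:,294:]=0;k[:122]=0;k[245:]=0
    q=P[k]; 
    a=-(q-T[:3,3])@T[:3,1]; z=q[:,2]; 
    m=z>np.median(z)-.02
    c=np.polyfit(a[m],z[m],1); r=np.abs(np.polyval(c,a)-z)<.003; c=np.polyfit(a[r],z[r],1)
    print('handle a-range',a[r].min(),a[r].max(),'z at a=0',c[1],'pitch nose-down',-np.degrees(np.arctan(c[0])), 'n',r.sum())
E
python3 -c "
from h import *
handle('w1');handle('w2')"
```

```text
handle a-range -0.06901786830672584 0.016604007564986662 z at a=0 0.08442130400519117 pitch nose-down 0.08891360350001748 n 2354
handle a-range -0.071768601491394 -0.024420667113383542 z at a=0 0.10892127265709589 pitch nose-down -0.053424657158384785 n 2447
```

Request:
{"method": "play_rows", "body": {"rows": [[[1, 0, 0], 0, 1], [[1.8, 0, 0], 0, 1], [[2.4, 0, 0], 0, 1], [[2.5, 0, 0], 0, 1], [[2.5, 0, 0], 0, 4], [[2.5, 0, 0], 0, 4], [[2.5, 0.8, -0.2], 0, 4], [[2.5, 2, -0.2], 0, 4], [[2.5, 2, -0.2], 0, 4], [[2.5, 2, -0.2], 0, 1], [[2.5, 2, -0.2], 0, 1], [[2.5, 2, -0.2], 0, 1]], "squeeze": 100}}

```text
time: 4.75
ee_pos: [0.4784, -0.3124, 0.0554]
tcp_rot: [-115.5, 90.0, -25.5]
wrist_force: [-1.3, -0.5, 0.7]
opening: 0.0123
```

Request:
{"method": "play_rows", "body": {"rows": [[[0, 0, 0], 0, 1], [[0, 0, 0], 0, 1], [[-0.5, 0, 0], 0, 1], [[-1.5, 0, 0], 0, 1], [[-3, 0, 0], 0, 1], [[-5, 0, 0], 0, 1], [[-7, 0, 0], 0, 1], [[-9, 0, 0], 0, 1], [[-10, 0, 0], 0, 1], [[-10, 0, 0], 0, 1]]}}

```text
time: 5.58
ee_pos: [0.4791, -0.3128, 0.1583]
tcp_rot: [-123.2, 89.8, -33.2]
wrist_force: [-0.1, -0.2, -2.2]
opening: 0.0125
```

```bash
python3 -c "
from h import *
snap('wrist','w3');snap('top','t3')
print(bot.get_obs(),tcpT()); handle('w3')"
```

```text
{'time': 5.6833, 'q': array([-33.1482,   6.9891,   3.8096,  86.8243,   0.0009, -33.16  ]), 'qd': array([ 0.0441,  0.5997, -1.6943, -0.3659,  0.0135, -0.0341]), 'joint_efforts': array([  0.0074, -57.7833,  50.0348,   0.0715,   0.0589,   0.0006]), 'ee_pos': array([ 0.4782, -0.3123,  0.1549]), 'tcp_rot': array([ 44.1664,  89.9961, 134.1783]), 'wrist_force': array([-1.0399,  0.151 , -2.4642]), 'torque': array([-0.0328,  0.1273, -0.0328]), 'opening': 0.012412867150561677} [[-0.     -1.     -0.0002  0.4782]
 [ 0.     -0.0002  1.     -0.3123]
 [-1.      0.      0.      0.1549]
 [ 0.      0.      0.      1.    ]]
handle a-range -0.05460441574806133 -0.024945319783082506 z at a=0 0.18914815708490473 pitch nose-down -2.649464221874728 n 1453
```

View pics/w3.png

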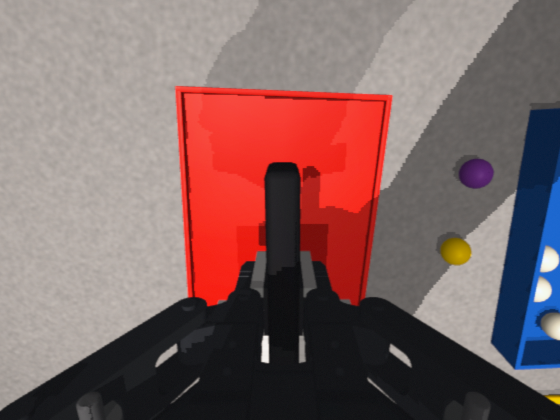

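View pics/t3.png

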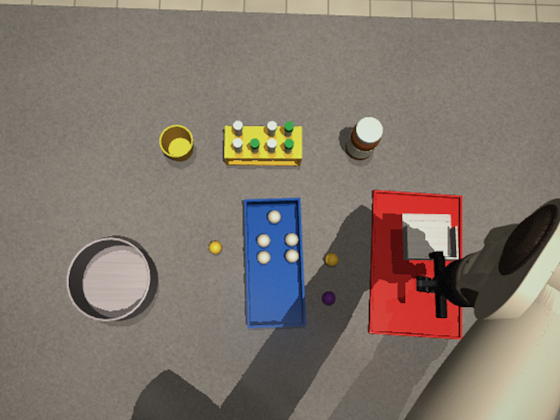

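Request:
{"method": "play_rows", "body": {"rows": [[[0, 0.6, 1.4], -0.4, 1], [[0, 1.6, 3.8], -0.8, 1], [[0, 2.9, 6.8], -1.2, 1], [[0, 4.2, 9.9], -1.6, 1], [[0, 5.5, 12.9], -2, 1], [[0, 6.8, 16], -2.4, 1], [[0, 8.1, 19], -2.8, 1], [[0, 9.4, 22.1], -3.2, 1], [[0, 10.6, 25], -3.4, 1], [[0, 11.5, 27], -3.4, 1], [[0, 12, 28.2], -3.4, 1], [[0, 12, 28.2], -3.4, 1]]}}

```text
time: 6.68
ee_pos: [0.3567, -0.0286, 0.1541]
tcp_rot: [66.1, 89.9, 159.7]
wrist_force: [0.4, -1.3, -2.6]
opening: 0.0125
```

```bash
python3 -c "
from h import *
snap('top','t4'); snap('wrist','w4')
print(bot.get_obs(),tcpT())"
```

```text
{'time': 6.7833, 'q': array([ -4.8108, -22.2999, -22.4213,  89.9307,  -0.013 ,  -8.3013]), 'qd': array([-1.3749,  0.8492,  0.8357, -0.1432, -0.1529, -0.2305]), 'joint_efforts': array([  1.083 , -24.404 ,  47.571 ,   0.1037,   0.0835,   0.1283]), 'ee_pos': array([ 0.3578, -0.0302,  0.1544]), 'tcp_rot': array([  95.6958,   89.9464, -170.8136]), 'wrist_force': array([-0.3694, -0.6302, -1.5728]), 'torque': array([0.0302, 0.1095, 0.0346]), 'opening': 0.012589427911470372} [[-0.0009 -0.9981 -0.0609  0.3578]
 [-0.0001 -0.0609  0.9981 -0.0302]
 [-1.      0.0009 -0.0001  0.1544]
 [ 0.      0.      0.      1.    ]]
```

View pics/t4.png

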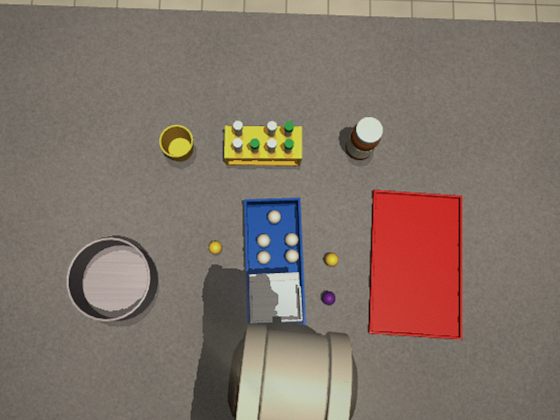

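View pics/w4.png

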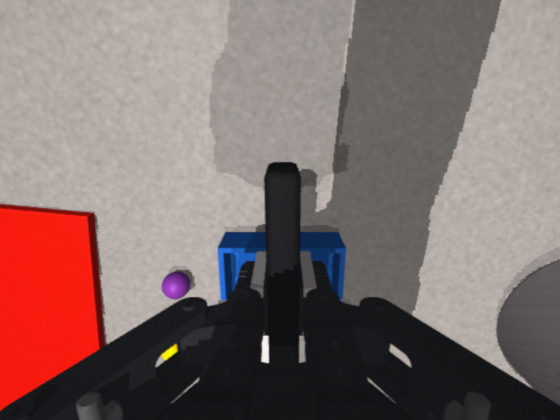

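```bash
python3 -c "
from h import *
p=cv2.imread('pics/t4.png'); cv2.imwrite('pics/t4z.png',cv2.resize(p[190:340,220:340],None,fx=5,fy=4)[:600])
f=np.load('pics/t4.npz');p,d=f['p'],f['d'];P=cloud('top',d);Z=P[...,2]
k=(Z>.09)&(Z<.115)&(P[...,0]>.38)&(P[...,0]<.52)&(abs(P[...,1]+.02)<.07)
q=P[k][:,:2].astype(np.float32)*1000;print(cv2.minAreaRect(q),np.median(Z[k]))
k=(Z>.12)&(Z<.145)&(P[...,0]>.38)&(P[...,0]<.52)&(abs(P[...,1]+.02)<.07)
q=P[k][:,:2].astype(np.float32)*1000;print('walls',cv2.minAreaRect(q),np.median(Z[k]))
hsv=cv2.cvtColor(p,cv2.COLOR_BGR2HSV).astype(int);b=(hsv[...,0]>100)&(hsv[...,0]<125)&(hsv[...,1]>120)&(Z>.034)&(Z<.05)
q=P[b][:,:2].astype(np.float32)*1000;print(cv2.minAreaRect(q),np.median(Z[b]))
"
```

```text
((455.6485595703125, -21.431781768798828), (87.04991912841797, 93.32691192626953), 4.333329677581787) 0.1048381097971458
walls ((440.1101379394531, -22.252216339111328), (61.66072463989258, 93.9662094116211), 3.862417697906494) 0.13661064453556815
((529.9586791992188, -20.42821502685547), (254.893798828125, 115.60527038574219), 3.439011573791504) 0.04026367001376863
```

View pics/t4z.png

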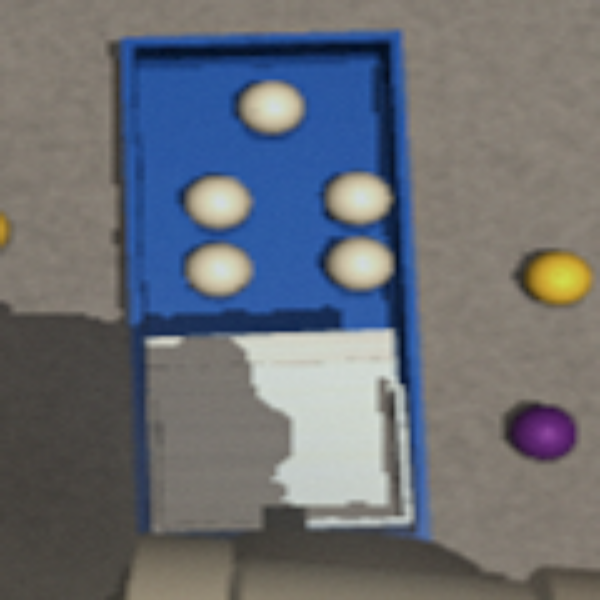

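Request:
{"method": "play_rows", "body": {"rows": [[[0.7, 0, -0.1], 0.3, 1], [[2, 0, -0.2], 0.6, 1], [[3.5, 0, -0.2], 0.6, 1], [[4.8, 0, -0.2], 0.6, 1], [[5.4, 0, -0.2], 0.6, 1], [[5.6, 0, -0.2], 0.6, 1], [[5.6, 0, -0.2], 0.6, 1]]}}

```text
time: 7.37
ee_pos: [0.358, -0.0328, 0.0987]
tcp_rot: [84.1, 89.9, 176.9]
wrist_force: [-0.4, -0.9, -2.4]
opening: 0.0122
```

```bash
python3 -c "
from h import *
snap('top','t5')
print(tcpT())
f=np.load('pics/t5.npz');p,d=f['p'],f['d'];P=cloud('top',d);Z=P[...,2]
for lo,hi in ((.042,.058),(.065,.09)):
    k=(Z>lo)&(Z<hi)&(P[...,0]>.38)&(P[...,0]<.52)&(abs(P[...,1]+.02)<.07)
    hsv=cv2.cvtColor(p,cv2.COLOR_BGR2HSV).astype(int);k&=hsv[...,1]<90
    q=P[k][:,:2].astype(np.float32)*1000;print(cv2.minAreaRect(q),np.median(Z[k]))
cv2.imwrite('pics/t5z.png',cv2.resize(p[190:340,220:340],None,fx=5,fy=4)[:600])
"
```

```text
[[-0.0002 -0.9988 -0.0482  0.3583]
 [-0.0001 -0.0482  0.9988 -0.0327]
 [-1.      0.0002 -0.      0.0994]
 [ 0.      0.      0.      1.    ]]
((462.129150390625, -22.213714599609375), (118.19348907470703, 111.23573303222656), 3.864312171936035) 0.04961056286343246
((441.11248779296875, -27.751346588134766), (61.113216400146484, 94.24116516113281), 4.004640579223633) 0.08124270785371279
```

View pics/t5z.png

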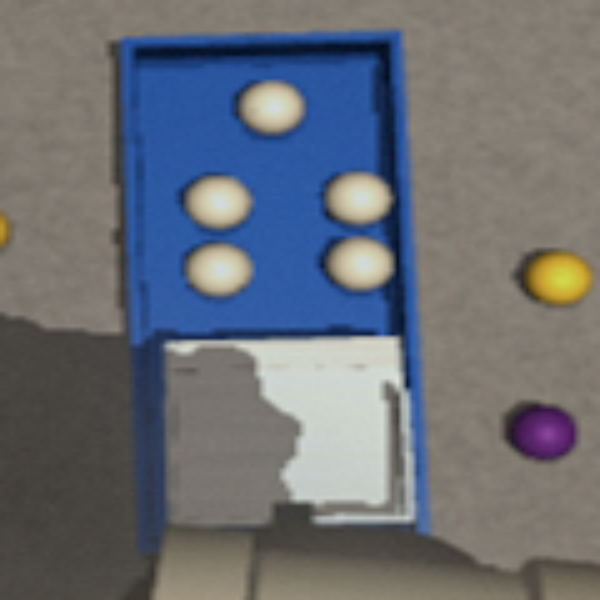

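```bash
python3 -c "
from h import *
c=cast('top',[[220+163/5,190+344/4],[220+401/5,190+337/4]],.05);print(c,c.mean(0)*1000,np.degrees(np.arctan2(*(c[0]-c[1])[[1,0]]))-90)
m=c.mean(0)*1000; print('centreline y',-20.4+(m[0]-528)*np.tan(np.radians(3.4)))
# trough inner/outer edges at rim
e=cast('top',[[220+121/5-.1,190+38/4],[220+402/5,190+31/4],[220+138/5,190+550/4],[220+428/5,190+530/4]],.04);print(e*1000)
"
```

```text
[[ 0.4953  0.0212  0.05  ]
 [ 0.5014 -0.0735  0.05  ]] [498.3509 -26.1621  50.    ] 3.640086758771872
centreline y -22.16148005156381
[[652.2577  43.848   40.    ]
 [659.4248 -72.1126  40.    ]
 [394.5686  27.9982  40.    ]
 [407.1298 -86.4944  40.    ]]
```

Request:
{"method": "play_rows", "body": {"rows": [[[0, 0, 0.12], 0.1, 1], [[0, 0, 0.25], 0.2, 1], [[0.8, 0, 0.25], 0.2, 1], [[1.8, 0, 0.25], 0.2, 1], [[2.8, 0, 0.25], 0.2, 1], [[3.6, 0, 0.25], 0.2, 1], [[4, 0, 0.25], 0.2, 1], [[4.2, 0, 0.25], 0.2, 1], [[4.2, 0, 0.25], 0.2, 1]]}}

```text
time: 8.17
ee_pos: [0.3578, -0.0298, 0.057]
tcp_rot: [84.0, 90.0, 176.6]
wrist_force: [-0.5, -0.1, -0.9]
opening: 0.0123
```

```bash
python3 -c "
from h import *
snap('top','t6')
o=bot.get_obs();print(tcpT(o),o['wrist_force'],o['torque'])
p=cv2.imread('pics/t6.png')
cv2.imwrite('pics/t6z.png',cv2.resize(p[190:340,220:340],None,fx=5,fy=4)[:600])
"
```

```text
[[-0.     -0.999  -0.0455  0.3581]
 [ 0.     -0.0455  0.999  -0.0298]
 [-1.      0.      0.      0.0573]
 [ 0.      0.      0.      1.    ]] [ 0.9821 -0.2128 -1.7456] [-0.0227  0.1007 -0.0247]
```

View pics/t6z.png

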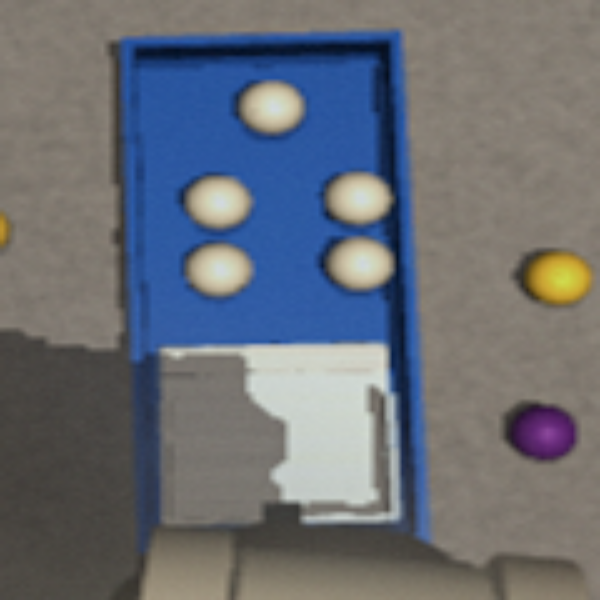

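Request:
{"method": "play_rows", "body": {"rows": [[[0.1, 0, 0], 0, 1], [[0.15, -0.3, 0], 0, 1], [[0.15, -1, 0], 0, 1], [[0.15, -1.8, 0.02], 0, 1], [[0.15, -2.7, 0.03], 0, 1], [[0.15, -3.6, 0.04], 0, 1], [[0.15, -4.5, 0.06], 0, 1], [[0.15, -5.4, 0.07], 0, 1], [[0.15, -6.3, 0.08], 0, 1], [[0.15, -7.2, 0.1], 0, 1], [[0.15, -8.1, 0.11], 0, 1], [[0.15, -9, 0.12], 0, 1]]}}

```text
time: 9.22
ee_pos: [0.4487, -0.0245, 0.0563]
tcp_rot: [111.3, 90.0, -156.1]
wrist_force: [-9.0, -0.8, 10.0]
opening: 0.0125
```

```bash
python3 -c "
from h import *
snap('top','t7')
o=bot.get_obs();print(tcpT(o),o['wrist_force'],o['torque'])
p=cv2.imread('pics/t7.png')
cv2.imwrite('pics/t7z.png',cv2.resize(p[190:340,220:340],None,fx=5,fy=4)[:600])
"
```

```text
[[ 0.0012 -0.999  -0.0456  0.4503]
 [-0.0001 -0.0456  0.999  -0.0244]
 [-1.     -0.0012 -0.0001  0.0563]
 [ 0.      0.      0.      1.    ]] [-0.4589  0.4184 -0.2767] [ 0.0083 -0.1774  0.0153]
```

View pics/t7z.png

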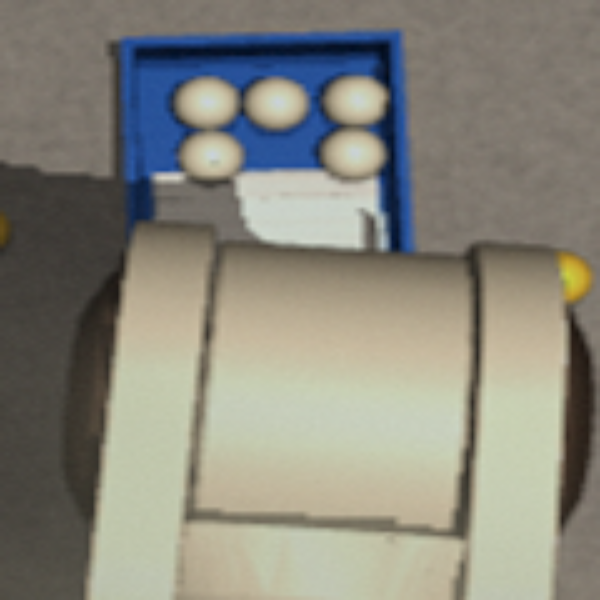

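Request:
{"method": "play_rows", "body": {"rows": [[[0, -0.3, 0], 0, 1], [[0, -0.8, 0.01], 0, 1], [[0, -1.3, 0.02], 0, 1], [[0, -1.8, 0.03], 0, 1], [[0, -2.3, 0.04], 0, 1], [[0, -2.8, 0.04], 0, 1], [[0, -3.3, 0.05], 0, 1], [[0, -3.8, 0.05], 0, 1], [[0, -4.3, 0.06], 0, 1], [[0, -4.7, 0.06], 0, 1], [[0, -5, 0.07], 0, 1], [[0, -5.2, 0.07], 0, 1]]}}

```text
time: 10.27
ee_pos: [0.5001, -0.0214, 0.0563]
tcp_rot: [98.8, 89.9, -168.6]
wrist_force: [-10.1, -0.2, 11.3]
opening: 0.0125
```

```bash
python3 -c "
from h import *
snap('top','t8')
o=bot.get_obs();print(tcpT(o),o['wrist_force'],o['torque'])
p=cv2.imread('pics/t8.png')
cv2.imwrite('pics/t8z.png',cv2.resize(p[190:340,220:340],None,fx=5,fy=4)[:600])
"
```

```text
[[-0.0005 -0.999  -0.0455  0.5004]
 [-0.0001 -0.0455  0.999  -0.0214]
 [-1.      0.0005 -0.0001  0.0563]
 [ 0.      0.      0.      1.    ]] [-6.9928 -0.4264  9.0375] [-0.1276  1.1516 -0.0435]
```

View pics/t8z.png

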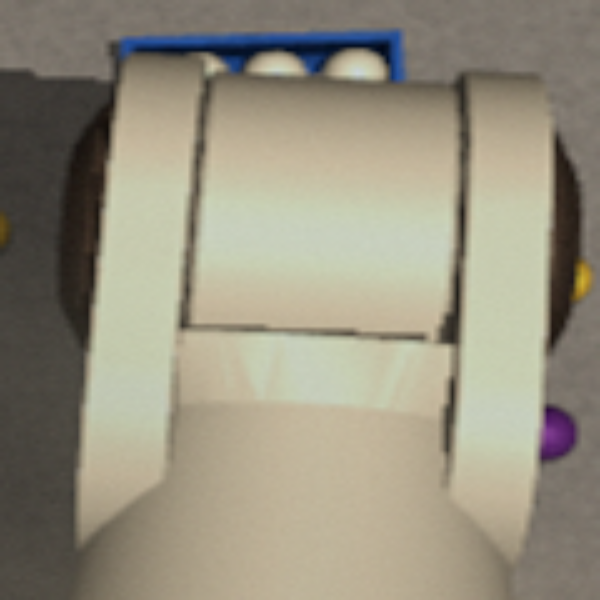

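```bash
python3 -c "
from h import *
p,d=snap('scene','s8')
cv2.imwrite('pics/s8z.png',cv2.resize(p[160:260,230:360],None,fx=6,fy=6))
"
```

```text
(no output)
```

View pics/s8z.png

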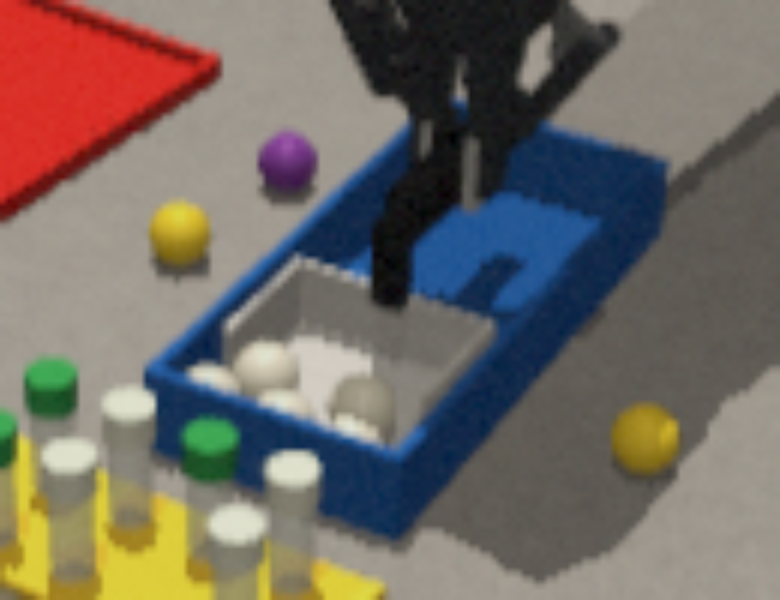

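Request:
{"method": "play_rows", "body": {"rows": [[[-0.03, -0.2, 0], 0, 1], [[-0.03, -0.4, 0], 0, 1], [[-0.03, -0.6, 0], 0, 1], [[-0.03, -0.75, 0], 0, 1], [[-0.03, -0.85, 0], 0, 1]]}}

```text
time: 10.78
ee_pos: [0.5086, -0.021, 0.0564]
tcp_rot: [96.5, 90.0, -170.9]
wrist_force: [-8.5, -0.5, 8.0]
opening: 0.0124
```

```bash
python3 -c "
from h import *
p,d=snap('scene','s9')
o=bot.get_obs();print(tcpT(o),o['wrist_force'],o['torque'])
cv2.imwrite('pics/s9z.png',cv2.resize(p[160:260,230:360],None,fx=6,fy=6))
"
```

```text
[[-0.0006 -0.999  -0.0455  0.5087]
 [-0.     -0.0455  0.999  -0.021 ]
 [-1.      0.0006 -0.      0.0564]
 [ 0.      0.      0.      1.    ]] [-6.2946 -0.1506  7.1407] [-0.0233  1.095   0.0207]
```

View pics/s9z.png

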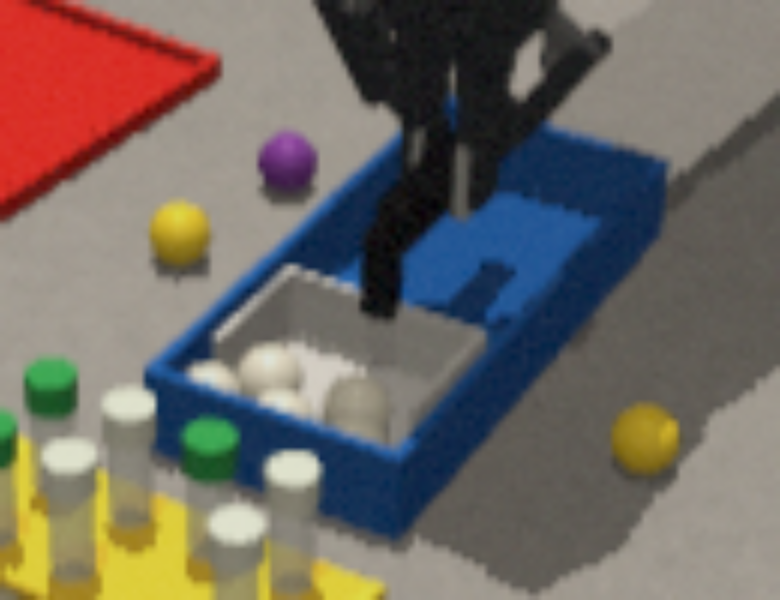

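Request:
{"method": "play_rows", "body": {"rows": [[[0, -0.1, 0], 0, 1], [[0, -0.2, 0], 0, 1], [[0, -0.3, 0], 0, 1], [[0, -0.4, 0], 0, 1], [[0, -0.4, 0], 0, 1]]}}

```text
time: 11.25
ee_pos: [0.5101, -0.021, 0.0564]
tcp_rot: [92.8, 89.7, -174.5]
wrist_force: [-22.3, -1.3, 16.9]
opening: 0.0125
```

```bash
python3 -c "
from h import *
p,d=snap('scene','s10')
o=bot.get_obs();print(tcpT(o),o['wrist_force'],o['torque'])
cv2.imwrite('pics/s10z.png',cv2.resize(p[160:260,230:360],None,fx=6,fy=6))
"
```

```text
[[-0.0056 -0.999  -0.0454  0.51  ]
 [-0.0005 -0.0454  0.999  -0.021 ]
 [-1.      0.0056 -0.0003  0.0563]
 [ 0.      0.      0.      1.    ]] [-21.0322  -1.5261  16.632 ] [-0.261   3.826   0.0692]
```

View pics/s10z.png

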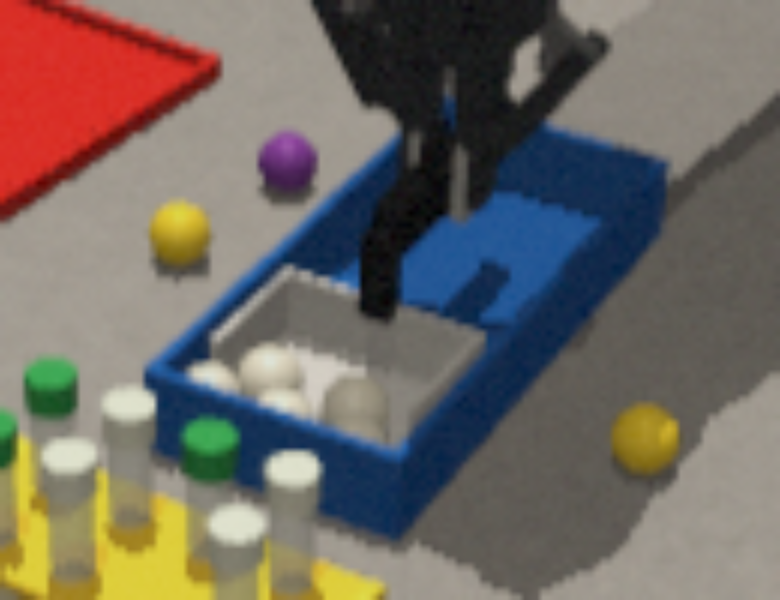

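Request:
{"method": "play_rows", "body": {"rows": [[[0, 0.2, 0], 0, 1], [[0, 0.3, 0], 0, 1], [[0.15, 0.45, 0], 0, 1], [[0.3, 0.6, 0], 0, 1], [[0.45, 0.75, 0], 0, 1], [[0.6, 0.9, 0], 0, 1], [[0.75, 1.05, 0], 0, 1], [[0.9, 1.25, 0], 0, 1], [[1.05, 1.4, 0], 0, 1], [[1.1, 1.45, 0], 0, 1]], "squeeze": 20}}

```text
time: 12.13
ee_pos: [0.5004, -0.0214, 0.0475]
tcp_rot: [-91.5, 89.7, 1.1]
wrist_force: [-3.2, 0.7, 19.4]
opening: 0.0124
```

```bash
python3 -c "
from h import *
snap('wrist','w11')
p,d=snap('scene','s11')
o=bot.get_obs();print(tcpT(o),o['wrist_force'],o['torque'],o['time'])
handle('w11')
cv2.imwrite('pics/s11z.png',cv2.resize(p[160:260,230:360],None,fx=6,fy=6))
"
```

```text
[[ 0.006  -0.9989 -0.046   0.5005]
 [ 0.0001 -0.046   0.9989 -0.0214]
 [-1.     -0.006  -0.0002  0.0476]
 [ 0.      0.      0.      1.    ]] [-3.6491  0.0231 17.6358] [ 0.1858 -0.2432  0.1983] 12.2333
handle a-range -0.0544626461369251 -0.023583838684508758 z at a=0 0.07815112016994807 pitch nose-down -8.992973503090974 n 1553
```

View pics/s11z.png

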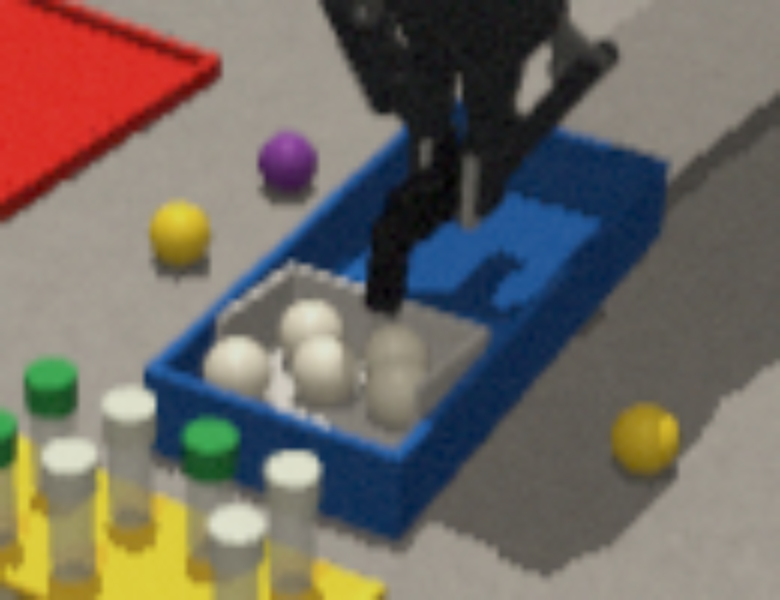

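View pics/w11.png

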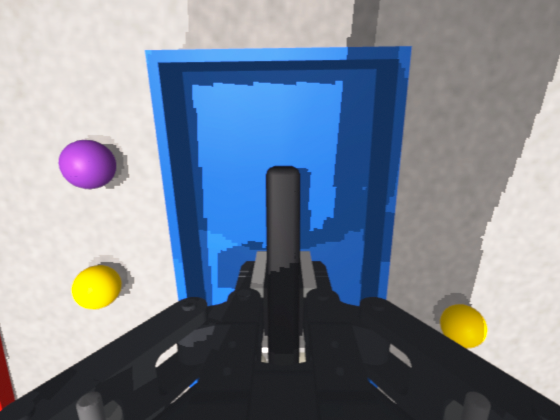

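Request:
{"method": "play_rows", "body": {"rows": [[[0.15, 0.15, 0], 0, 1], [[0.3, 0.3, 0], 0, 1], [[0.45, 0.45, 0], 0, 1], [[0.6, 0.55, 0], 0, 1], [[0.6, 0.55, 0], 0, 1], [[0.6, 0.55, 0], 0, 1]], "squeeze": 20}}

```text
time: 12.73
ee_pos: [0.4946, -0.0217, 0.0411]
tcp_rot: [-91.3, 89.7, 1.3]
wrist_force: [-3.3, 1.1, 14.4]
opening: 0.0122
```

```bash
python3 -c "
from h import *
snap('wrist','w12')
p,d=snap('scene','s12')
o=bot.get_obs();print(tcpT(o),o['wrist_force'],o['torque'],o['time'])
handle('w12')
cv2.imwrite('pics/s12z.png',cv2.resize(p[160:260,230:360],None,fx=6,fy=6))
"
```

```text
[[ 0.0047 -0.9989 -0.046   0.4946]
 [ 0.0001 -0.046   0.9989 -0.0216]
 [-1.     -0.0047 -0.0001  0.0411]
 [ 0.      0.      0.      1.    ]] [-3.4941  0.7818 14.9148] [ 0.1829 -0.0982  0.1334] 12.8333
handle a-range -0.053535286629365776 -0.023085610777946474 z at a=0 0.07171084986275422 pitch nose-down -13.486879071298382 n 1494
```

View pics/s12z.png

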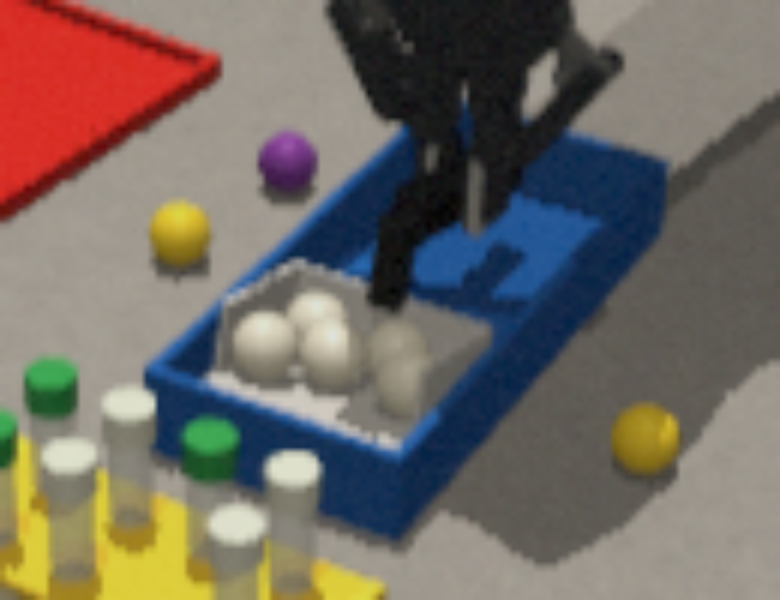

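Request:
{"method": "play_rows", "body": {"rows": [[[0, 0, 0], 0, 1], [[0, 0, 0], 0, 1], [[0, 0.1, 0], 0, 1], [[-0.1, 0.3, 0], 0, 1], [[-0.4, 0.5, 0], 0, 1], [[-0.9, 0.6, 0], 0, 1], [[-1.6, 0.6, 0], 0, 1], [[-2.4, 0.6, 0], 0, 1], [[-3.3, 0.6, 0], 0, 1], [[-4.2, 0.6, 0], 0, 1], [[-5, 0.6, 0], 0, 1], [[-5.7, 0.6, 0], 0, 1]], "squeeze": 120}}

```text
time: 13.83
ee_pos: [0.4866, -0.0221, 0.0973]
tcp_rot: [-95.4, 90.0, -2.8]
wrist_force: [-0.1, 0.1, -2.5]
opening: 0.0122
```

Request:
{"method": "play_rows", "body": {"rows": [[[-0.7, 0, 0], 0, 1], [[-1.5, 0, 0], 0, 1], [[-2.4, 0, 0], 0, 1], [[-3.3, 0, 0], 0, 1], [[-4.2, 0, 0], 0, 1], [[-5, 0, 0], 0, 1], [[-5.6, 0, 0], 0, 1], [[-6, 0, 0], 0, 1], [[-6, 0, 0], 0, 1]]}}

```text
time: 14.58
ee_pos: [0.4867, -0.0221, 0.157]
tcp_rot: [-94.4, 89.9, -1.8]
wrist_force: [-0.0, 0.2, -3.3]
opening: 0.0123
```

```bash
python3 -c "
from h import *
snap('wrist','w13')
p,d=snap('scene','s13')
o=bot.get_obs();print(tcpT(o),o['wrist_force'],o['torque'],o['time'])
handle('w13')
cv2.imwrite('pics/s13z.png',cv2.resize(p[110:260,230:360],None,fx=4,fy=4))
"
```

```text
[[-0.0003 -0.999  -0.0455  0.4863]
 [-0.     -0.0455  0.999  -0.0221]
 [-1.      0.0003  0.      0.1559]
 [ 0.      0.      0.      1.    ]] [-0.6719 -0.6162 -2.6955] [-0.0142  0.3023 -0.0496] 14.6833
handle a-range -0.05370917031610028 -0.023172194094670497 z at a=0 0.1876330065267197 pitch nose-down -12.576690290977389 n 1537
```

View pics/s13z.png

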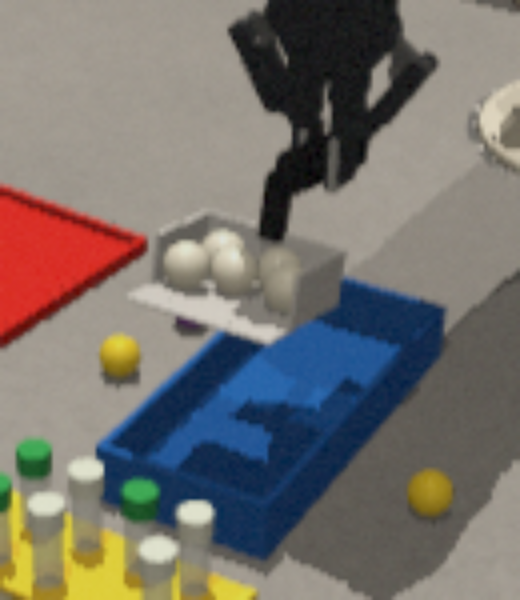

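Run:
```python
from h import *
from scipy.optimize import least_squares
for n,fn in (('top','top0'),('scene','scene0')):
    f=np.load(f'pics/{fn}.npz'); p,d=f['p'],f['d']; P=cloud(n,d); Z=P[...,2]
    k=(Z>.086)&(Z<.096)&(abs(P[...,0]-.48)<.12)&(abs(P[...,1]-.295)<.12)
    v,u=np.nonzero(k); q=cast(n,np.c_[u,v],.09)[:,:2]; q2=P[k][:,:2]
    for Q in (q,q2):
        r=least_squares(lambda s:np.hypot(*(Q-s[:2]).T)-.0775,[.48,.295],loss='soft_l1',f_scale=.002)
        r2=np.hypot(*(Q-r.x).T); print(n,len(Q),r.x,np.percentile(r2,[2,50,98]))
    # outer silhouette via per-angle max
    ang=np.arctan2(q[:,1]-.295,q[:,0]-.481); rr=[]
    for a in np.arange(-np.pi,np.pi,np.pi/36):
        m=(ang>=a)&(ang<a+np.pi/36)
        if m.sum(): i=np.argmax(np.hypot(*(q[m]-[.481,.295]).T)); rr.append(q[m][i])
    rr=np.array(rr); r=least_squares(lambda s:np.hypot(*(rr-s[:2]).T)-s[2],[.48,.295,.08],loss='soft_l1',f_scale=.002); print(' outer',r.x,len(rr))
```

```text
top 719 [0.4813 0.2964] [0.0742 0.077  0.0797]
top 719 [0.4813 0.2964] [0.0743 0.077  0.0798]
 outer [0.4813 0.2965 0.0793] 72
scene 456 [0.4843 0.2966] [0.072 0.077 0.082]
scene 456 [0.4829 0.2965] [0.0735 0.0773 0.0812]
 outer [0.4847 0.2969 0.0803] 72
```

Request:
{"method": "play_rows", "body": {"rows": [[[0, 0.08, 0.3], 0, 1], [[0, 0.25, 0.9], 0, 1], [[0, 0.5, 1.8], 0, 1], [[0, 0.85, 3.0], 0, 1], [[0, 1.25, 4.5], 0, 1], [[0, 1.77, 6.3], 0, 1], [[0, 2.33, 8.3], 0, 1], [[0, 2.9, 10.3], 0, 1], [[0, 3.45, 12.3], 0, 1], [[0, 4.0, 14.3], 0, 1], [[0, 4.6, 16.3], 0, 1], [[0, 5.15, 18.3], 0, 1]]}}

```text
time: 15.68
ee_pos: [0.4253, 0.1602, 0.1561]
tcp_rot: [10.1, 90.0, 102.7]
wrist_force: [-0.4, -0.3, -3.1]
opening: 0.0123
```

Request:
{"method": "play_rows", "body": {"rows": [[[0, 0.56, 2], 0, 1], [[0, 1.12, 4], 0, 1], [[0, 1.68, 6], 0, 1], [[0, 2.25, 8], 0, 1], [[0, 2.75, 9.8], 0, 1], [[0, 3.17, 11.3], 0, 1], [[0, 3.48, 12.4], 0, 1], [[0, 3.68, 13.1], 0, 1], [[0, 3.77, 13.4], 0, 1], [[0, 3.8, 13.5], 0, 1], [[0, 3.8, 13.5], 0, 1]]}}

```text
time: 16.6
ee_pos: [0.3824, 0.2914, 0.1561]
tcp_rot: [158.4, 90.0, -109.0]
wrist_force: [-0.3, 0.3, -3.6]
opening: 0.0127
```

```bash
python3 -c "
from h import *
snap('wrist','w14')
p,d=snap('scene','s14'); q,_=snap('top','t14')
o=bot.get_obs();print(tcpT(o),o['wrist_force'],o['torque'],o['time'])
handle('w14')
a=cv2.resize(p[150:300,360:500],None,fx=4,fy=4); b=cv2.resize(q[200:350,40:180],None,fx=4,fy=4)
cv2.imwrite('pics/c14.png',cv2.resize(np.hstack([a,b]),(800,430)))
"
```

```text
[[ 0.0001 -0.999  -0.0446  0.3827]
 [-0.     -0.0446  0.999   0.291 ]
 [-1.     -0.0001 -0.      0.1561]
 [ 0.      0.      0.      1.    ]] [-0.7843  0.0927 -2.479 ] [0.0635 0.2597 0.1202] 16.75
handle a-range -0.05388408969638442 -0.023141072519228305 z at a=0 0.18686431252475524 pitch nose-down -12.81408368495014 n 1544
```

View pics/c14.png

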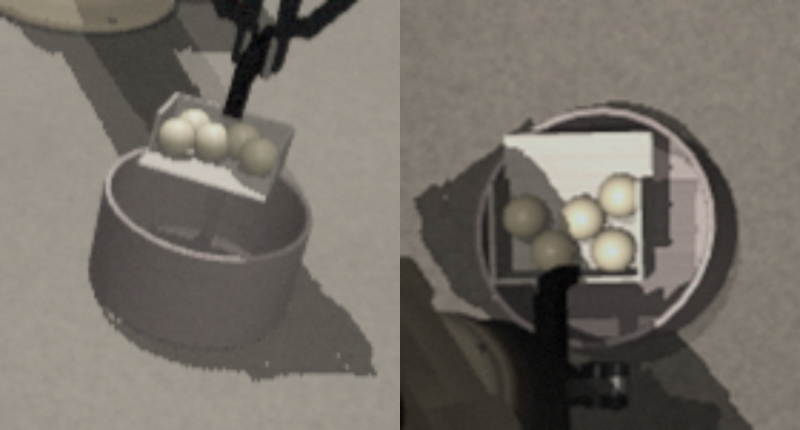

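View pics/w14.png

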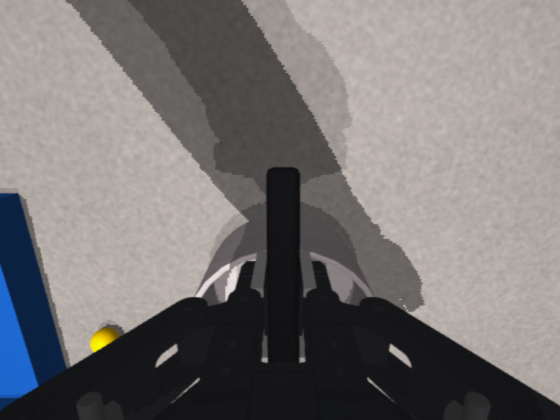

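```bash
python3 -c "
from h import *
T=np.load('pics/w14.npz')['T']
c=cast('top',[[40+103/2.857,200+134.5/2.867],[40+253/2.857,200+132/2.867]],.141);print('lip',c*1000,c.mean(0)*1000)
c=cast('top',[[40+95/2.857,200+283/2.867],[40+241/2.857,200+281/2.867]],.154);print('back',c*1000,c.mean(0)*1000)
f=np.load('pics/w14.npz');P=cloud('wrist',f['d'],T);k=(abs(P[...,2]-.089)<.003)&(f['d']>0)
v,u=np.nonzero(k);print(len(v));q=P[k][:,:2]
m=(np.hypot(q[:,0]-.4825,q[:,1]-.2965)<.09)&(np.hypot(q[:,0]-.4825,q[:,1]-.2965)>.068);q=q[m];print(len(q))
from scipy.optimize import least_squares
r=least_squares(lambda s:np.hypot(*(q-s).T)-.0775,[.4825,.2965],loss='soft_l1',f_scale=.002);print(r.x,np.percentile(np.hypot(*(q-r.x).T),[5,50,95]))
f=np.load('pics/t14.npz');P=cloud('top',f['d']);k=(P[...,2]>.1)&(P[...,2]<.2)&(abs(P[...,0]-.48)<.09)&(abs(P[...,1]-.29)<.08)
hs=cv2.cvtColor(f['p'],cv2.COLOR_BGR2HSV)
k&=f['p'].max(2)>60
q=P[k];print(len(q));print(np.percentile(q,[1,50,99],axis=0)); print(cv2.minAreaRect(q[:,:2].astype(np.float32)*1000))
"
```

```text
lip [[533.5666 344.0745 141.    ]
 [537.85   248.7252 141.    ]] [535.7083 296.3999 141.    ]
back [[439.7906 336.3113 154.    ]
 [443.3637 246.2362 154.    ]] [441.5771 291.2737 154.    ]
1094
1094
[0.4819 0.2972] [0.0749 0.0776 0.0793]
2571
[[0.4431 0.2484 0.1209]
 [0.4907 0.2957 0.1396]
 [0.5368 0.3429 0.1624]]
((490.2666015625, 296.59527587890625), (95.31999206542969, 95.89148712158203), 3.0460190773010254)
```

Request:
{"method": "play_rows", "body": {"rows": [[[0.1, 0.05, 0.08], 0, 1], [[0.4, 0.1, 0.16], 0, 1], [[0.9, 0.15, 0.24], 0, 1], [[1.6, 0.2, 0.3], 0, 1], [[2.4, 0.2, 0.3], 0, 1], [[3.2, 0.2, 0.3], 0, 1], [[4.0, 0.2, 0.3], 0, 1], [[4.8, 0.2, 0.3], 0, 1], [[5.4, 0.2, 0.3], 0, 1], [[5.8, 0.2, 0.3], 0, 1], [[6, 0.2, 0.3], 0, 1], [[6, 0.2, 0.3], 0, 1]]}}

```text
time: 17.75
ee_pos: [0.3802, 0.2943, 0.0957]
tcp_rot: [124.1, 90.0, -143.3]
wrist_force: [-0.5, 0.4, -3.0]
opening: 0.0121
```

```bash
python3 -c "
from h import *
snap('wrist','w15')
p,d=snap('scene','s15'); q,_=snap('top','t15')
o=bot.get_obs();print(tcpT(o),o['wrist_force'],o['torque'],o['time'])
handle('w15')
a=cv2.resize(p[150:300,360:500],None,fx=4,fy=4); b=cv2.resize(q[200:350,40:180],None,fx=4,fy=4)
cv2.imwrite('pics/c15.png',cv2.resize(np.hstack([a,b]),(800,430)))
"
```

```text
[[ 0.0006 -0.999  -0.0456  0.3805]
 [ 0.0004 -0.0456  0.999   0.2946]
 [-1.     -0.0006  0.0004  0.0965]
 [ 0.      0.      0.      1.    ]] [ 0.233   0.0101 -2.4546] [-0.0137  0.2939 -0.0078] 17.9
handle a-range -0.05385250628081166 -0.023171812167804687 z at a=0 0.12641232668135105 pitch nose-down -12.798062755401302 n 1551
```

View pics/c15.png

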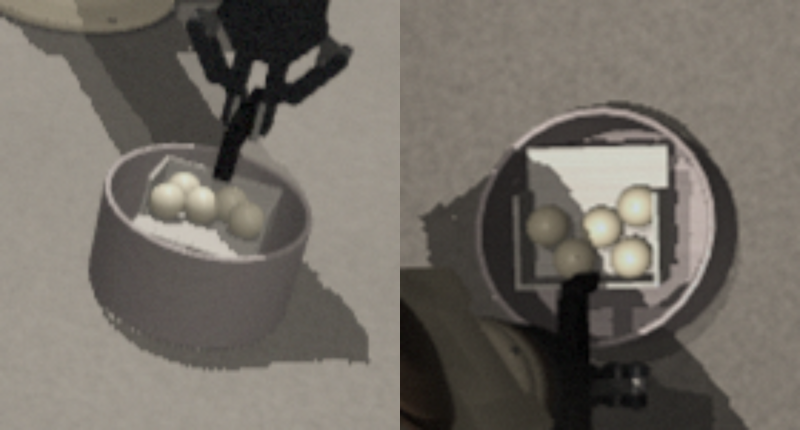

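View pics/w15.png

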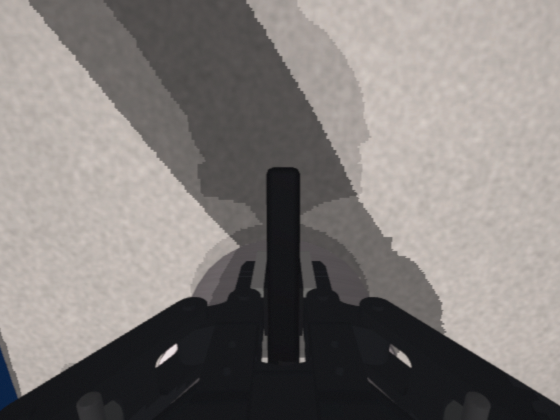

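Request:
{"method": "play_rows", "body": {"rows": [[[0.3, 0, 0], 0, 1], [[0.7, 0, 0], 0, 1], [[1.1, 0, 0], 0, 1], [[1.4, 0, 0], 0, 1], [[1.5, 0, 0], 0, 1], [[1.5, 0, 0], 0, 1]]}}

```text
time: 18.4
ee_pos: [0.3802, 0.2944, 0.0809]
tcp_rot: [131.1, 90.0, -136.3]
wrist_force: [0.1, -0.1, -2.6]
opening: 0.0123
```

```bash
python3 -c "
from h import *
o=bot.get_obs();print(tcpT(o),o['wrist_force'],o['torque'],o['time'])
"
```

```text
[[-0.0002 -0.999  -0.0455  0.3802]
 [-0.0002 -0.0455  0.999   0.2944]
 [-1.      0.0003 -0.0002  0.0809]
 [ 0.      0.      0.      1.    ]] [ 0.1403 -0.1343 -2.5848] [ 0.0354  0.2394 -0.0243] 18.4
```

Request:
{"method": "play_rows", "body": {"rows": [[[0.1, 0, 0], 0, 1], [[0.2, 0, 0], 0, 1], [[0.2, 0, 0], 0, 1]]}}

```text
time: 18.65
ee_pos: [0.3804, 0.2945, 0.0803]
tcp_rot: [-57.0, 89.9, 35.6]
wrist_force: [-4.5, -3.3, 8.3]
opening: 0.0126
```

```bash
python3 -c "
from h import *
o=bot.get_obs();print(tcpT(o)[:3,3],o['wrist_force'],o['torque'],o['time'])
"
```

```text
[0.3804 0.2945 0.0803] [-4.459  -3.3454  8.2664] [-0.5695  0.9168 -0.0708] 18.65
```

Request:
{"method": "play_rows", "body": {"rows": [[[-0.1, 0, 0], 0, 1], [[-0.1, 0, 0], 0, 2.6], [[-0.1, 0, 0], 0, 2.6], [[-0.1, 0, 0], 0, 2.6], [[-0.1, 0, 0], 0, 2.6], [[-0.1, 0, 0], 0, 2.6], [[-0.1, 0, 0], 0, 2.6]]}}

```text
time: 19.23
ee_pos: [0.3803, 0.2944, 0.08]
tcp_rot: [150.7, 90.0, -116.7]
wrist_force: [-0.5, 0.1, -1.5]
opening: 0.0261
```

```bash
python3 -c "
from h import *
snap('wrist','w16')
p,d=snap('scene','s16'); q,_=snap('top','t16')
o=bot.get_obs();print(tcpT(o),o['wrist_force'],o['opening'],o['time'])
handle('w16')
a=cv2.resize(p[150:300,360:500],None,fx=4,fy=4); b=cv2.resize(q[200:350,40:180],None,fx=4,fy=4)
cv2.imwrite('pics/c16.png',cv2.resize(np.hstack([a,b]),(800,430)))
"
```

```text
[[-0.     -0.999  -0.0455  0.3803]
 [-0.     -0.0455  0.999   0.2944]
 [-1.      0.     -0.      0.0801]
 [ 0.      0.      0.      1.    ]] [ 1.2942 -0.6387 -0.985 ] 0.025871473330785287 19.3833Traceback (most recent call last):
  File "<string>", line 6, in <module>
    handle('w16')
    ~~~~~~^^^^^^^
  File "h.py", line 41, in handle
    c=np.polyfit(a[m],z[m],1); r=np.abs(np.polyval(c,a)-z)<.003; c=np.polyfit(a[r],z[r],1)
                                                                   ~~~~~~~~~~^^^^^^^^^^^^^
    raise TypeError("expected non-empty vector for x")
TypeError: expected non-empty vector for x
```

View pics/w16.png

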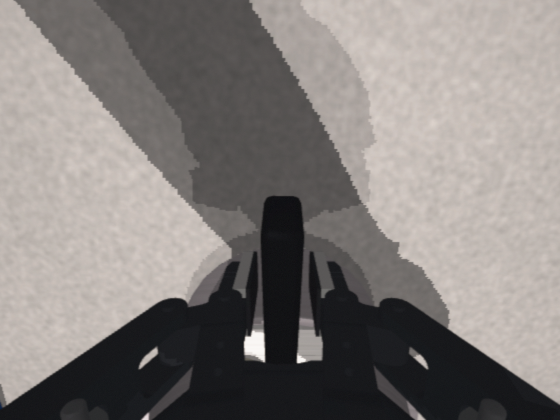

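```bash
sed -i "s/k\[:122\]=0;k\[245:\]=0/k[:122]=0;k[255:]=0/" h.py; python3 -c "
from h import *
p=cv2.imread('pics/s16.png');q=cv2.imread('pics/t16.png')
f=np.load('pics/w16.npz');T=f['T'];P=cloud('wrist',f['d'],T)
for v in range(200,270,8): print(v,P[v,283],f['d'][v,283], -(P[v,283]-T[:3,3])@T[:3,1])
a=cv2.resize(p[150:300,360:500],None,fx=4,fy=4); b=cv2.resize(q[200:350,40:180],None,fx=4,fy=4)
cv2.imwrite('pics/c16.png',cv2.resize(np.hstack([a,b]),(800,430)))
"
```

```text
200 [0.3354 0.2936 0.1149] 0.11159064 -0.04490599000715473
208 [0.3368 0.2937 0.1202] 0.10692507 -0.04354098329525402
216 [0.338  0.2937 0.1252] 0.102444395 -0.04234611993017286
224 [0.3389 0.2938 0.1304] 0.09783105 -0.04141705701822259
232 [0.3407 0.2939 0.1327] 0.096094474 -0.03965400782470575
240 [0.3429 0.294  0.1338] 0.09568308 -0.03745513868525833
248 [0.3459 0.2941 0.1331] 0.09728954 -0.03443337288826092
256 [0.3489 0.2942 0.1326] 0.09866646 -0.03143422428369186
264 [0.3525 0.2944 0.1311] 0.101158895 -0.027846526230836697
```

View pics/c16.png

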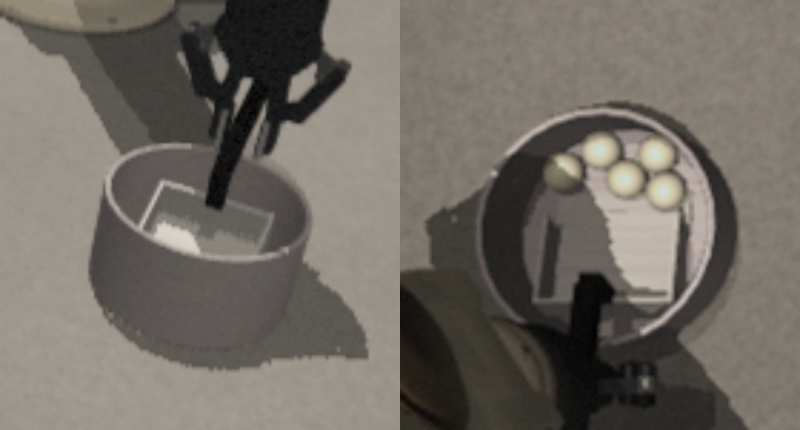

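Request:
{"method": "play_rows", "body": {"rows": [[[-0.6, 0, 0], 0, 2.6], [[-1.2, 0, 0], 0, 2.6], [[-1.2, 0, 0], 0, 2.6], [[-1.2, 0, 0], 0, 1], [[-1.2, 0, 0], 0, 1], [[-1.2, 0, 0], 0, 1], [[-1.2, 0, 0], 0, 1], [[-1.2, 0, 0], 0, 1]], "squeeze": 120}}

```text
time: 20.05
ee_pos: [0.3809, 0.2948, 0.0926]
tcp_rot: [-59.5, 89.9, 33.1]
wrist_force: [2.6, 1.3, 5.2]
opening: 0.0118
```

Request:
{"method": "play_rows", "body": {"rows": [[[-0.3, -0.1, 0], 0, 1], [[-0.8, -0.2, 0], 0, 1], [[-1.5, -0.3, 0], 0, 1], [[-2.3, -0.3, 0], 0, 1], [[-3.1, -0.3, 0], 0, 1], [[-3.6, -0.3, 0], 0, 1], [[-4, -0.3, 0], 0, 1], [[-4, -0.3, 0], 0, 1]]}}

```text
time: 20.72
ee_pos: [0.3841, 0.2949, 0.1335]
tcp_rot: [-69.5, 89.8, 23.1]
wrist_force: [0.1, 0.4, -0.8]
opening: 0.0125
```

```bash
python3 -c "
from h import *
snap('wrist','w17')
p,d=snap('scene','s17'); q,_=snap('top','t17')
o=bot.get_obs();print(tcpT(o),o['wrist_force'],o['torque'],o['opening'],o['time'])
a=cv2.resize(p[150:300,360:500],None,fx=4,fy=4); b=cv2.resize(q[200:350,40:180],None,fx=4,fy=4)
cv2.imwrite('pics/c17.png',cv2.resize(np.hstack([a,b]),(800,430)))
f=np.load('pics/w17.npz');T=f['T'];P=cloud('wrist',f['d'],T)
for v in range(180,270,10): print(v,P[v,283,2], -(P[v,283]-T[:3,3])@T[:3,1])
"
```

```text
[[ 0.0004 -0.999  -0.0455  0.3835]
 [-0.0001 -0.0455  0.999   0.2946]
 [-1.     -0.0004 -0.0001  0.132 ]
 [ 0.      0.      0.      1.    ]] [ 0.5031  0.6645 -2.2992] [0.0236 0.0578 0.0055] 0.012598620559526248 20.8667
180 -5.794552337873293e-05 -0.016376280175023877
190 0.15495086639360778 -0.04531443134486424
200 0.16301096632047077 -0.04343097921711904
210 0.16903325935110247 -0.041385062686871935
220 0.17509601868790864 -0.03970385959690506
230 0.17244117349678184 -0.035001699513659446
240 0.17226669337030107 -0.031081012306520835
250 0.17179517107268405 -0.026928590778591378
260 0.17068069733918223 -0.022333006230579464
```

View pics/c17.png

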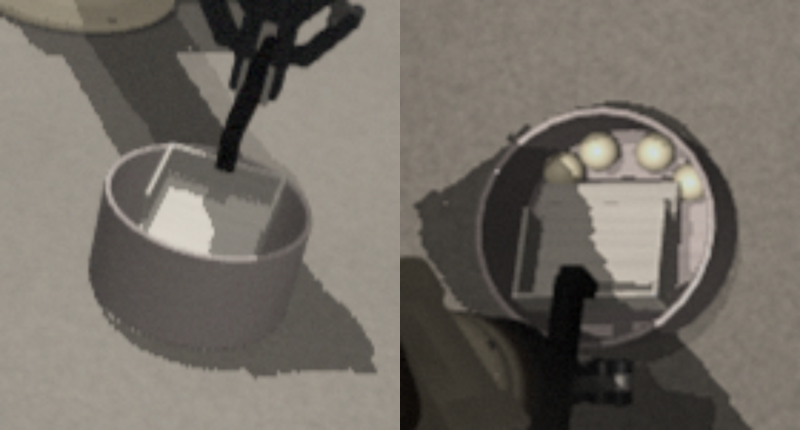

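Request:
{"method": "play_rows", "body": {"rows": [[[-1, 0, 0], 0, 1], [[-2.5, 0, 0], 0, 1], [[-4.5, 0, 0], 0, 1], [[-6.5, 0, 0], 0, 1], [[-8, 0, 0], 0, 1], [[-8.5, 0, -0.5], 0, 1], [[-8.5, -0.1, -1.5], 0, 1], [[-8.5, -0.3, -3], 0.5, 1], [[-8.5, -0.5, -5.2], 1, 1], [[-8.5, -0.8, -8.4], 1.5, 1], [[-8.5, -1.1, -12], 2, 1], [[-8.5, -1.4, -15.6], 2.6, 1]]}}

```text
time: 21.87
ee_pos: [0.4037, 0.1373, 0.2158]
tcp_rot: [118.9, 89.9, -151.1]
wrist_force: [0.7, -0.3, -1.6]
opening: 0.0127
```

```bash
python3 -c "
from h import *
q,_=snap('top','t18')
o=bot.get_obs();print(tcpT(o),o['wrist_force'],o['time'])
f=np.load('pics/t18.npz')
cv2.imwrite('pics/t18z.png',cv2.resize(q[200:350,40:240],None,fx=4,fy=4))
"
```

```text
[[-0.001  -1.      0.0035  0.4042]
 [-0.0035  0.0035  1.      0.1324]
 [-1.      0.001  -0.0035  0.2162]
 [ 0.      0.      0.      1.    ]] [ 0.8174 -2.6436 -0.869 ] 21.9167
```

View pics/t18z.png

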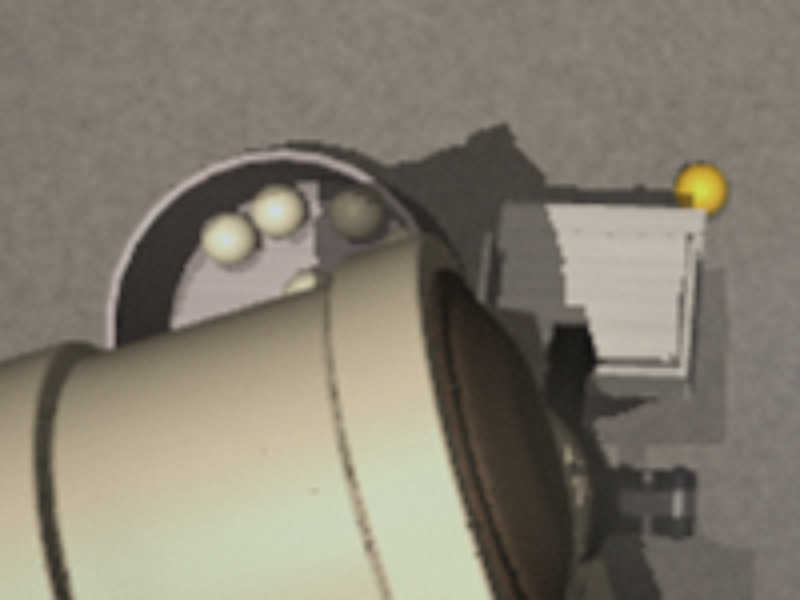

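Request:
{"method": "play_rows", "body": {"rows": [[[0, -0.2, -1.3], 0, 1], [[0, -0.5, -3.6], 0, 1], [[0, -1, -7.1], 0, 1], [[0, -1.5, -10.7], 0, 1], [[0, -2, -14.3], 0, 1], [[0, -2.5, -17.9], 0, 1], [[0, -3, -21.5], 0, 1], [[0, -3.5, -25.1], 0, 1], [[0, -4, -28.7], 0, 1], [[0, -4.5, -32.3], 0, 1], [[0, -5, -35.9], 0, 1], [[0, -5.5, -39], 0, 1]]}}

```text
time: 22.92
ee_pos: [0.4582, -0.2534, 0.2158]
tcp_rot: [80.6, 89.9, 170.6]
wrist_force: [1.3, 0.0, -2.0]
opening: 0.0126
```

Request:
{"method": "play_rows", "body": {"rows": [[[0, -0.3, -2.5], 0, 1], [[0, -0.5, -4.3], 0, 1], [[0, -0.7, -5.3], 0, 1], [[0.5, -0.7, -5.6], 0, 1], [[1.5, -0.7, -5.6], 0, 1], [[3, -0.7, -5.6], 0, 1], [[4.5, -0.7, -5.6], 0, 1], [[6, -0.7, -5.6], 0, 1], [[7, -0.7, -5.6], 0, 1], [[7.5, -0.7, -5.6], 0, 1], [[7.5, -0.7, -5.6], 0, 1]]}}

```text
time: 23.83
ee_pos: [0.4659, -0.3055, 0.1407]
tcp_rot: [55.3, 89.9, 145.4]
wrist_force: [-0.6, -0.0, -1.6]
opening: 0.0123
```

```bash
python3 -c "
from h import *
q,_=snap('top','t19');p,_=snap('scene','s19');snap('wrist','w19')
o=bot.get_obs();print(tcpT(o),o['wrist_force'],o['time'])
f=np.load('pics/t19.npz');P=cloud('top',f['d']);Z=P[...,2]
k=(abs(P[...,0]-.57)<.1)&(abs(P[...,1]+.31)<.08)&(Z>.03)&(f['p'].min(2)>90); q3=P[k]
print(cv2.minAreaRect(q3[:,:2].astype(np.float32)*1000),np.percentile(q3,[1,50,99],axis=0))
a=cv2.resize(p[110:230,130:290],(400,300)); b=cv2.resize(q[180:350,360:500],(400,486))[:480]
c=np.zeros((480,800,3),np.uint8);c[:300,:400]=a;c[:,400:]=b;cv2.imwrite('pics/c19.png',c)
"
```

```text
[[ 0.001  -1.     -0.0005  0.4668]
 [-0.0007 -0.0005  1.     -0.3066]
 [-1.     -0.001  -0.0007  0.143 ]
 [ 0.      0.      0.      1.    ]] [ 0.4429 -0.2619 -0.9769] 23.9833
((533.1148071289062, -301.2718505859375), (103.73053741455078, 126.8111343383789), 89.42160034179688) [[ 0.4706 -0.3509  0.054 ]
 [ 0.5309 -0.2839  0.0784]
 [ 0.5951 -0.2537  0.6246]]
```

View pics/c19.png

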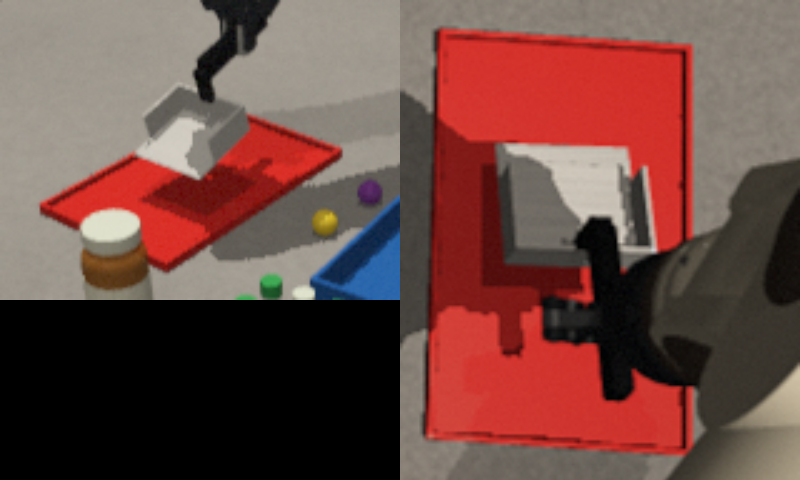

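Request:
{"method": "play_rows", "body": {"rows": [[[0.7, 0, -0.2], 0, 1], [[1.8, 0, -0.5], 0, 1], [[3, 0, -0.7], 0, 1], [[4, 0, -0.7], 0, 1], [[4.5, 0, -0.7], 0, 1], [[4.7, 0, -0.7], 0, 1]]}}

```text
time: 24.48
ee_pos: [0.4658, -0.3132, 0.0932]
tcp_rot: [55.8, 89.9, 145.8]
wrist_force: [-0.6, -0.1, -1.9]
opening: 0.0124
```

Request:
{"method": "play_rows", "body": {"rows": [[[0, 0, 0], 0, 1], [[0.3, 0, 0], 0, 1], [[0.7, 0, 0], 0, 1], [[1.1, 0, 0], 0, 1], [[1.5, 0, 0], 0, 1], [[1.9, 0, 0], 0, 1], [[2.3, 0, 0], 0, 1], [[2.7, 0, 0], 0, 1], [[3, 0, 0], 0, 1], [[3, 0, 0], 0, 1]], "squeeze": 20}}

```text
time: 25.32
ee_pos: [0.4666, -0.3142, 0.0662]
tcp_rot: [-138.8, 89.9, -48.8]
wrist_force: [-5.6, -1.1, 8.1]
opening: 0.0122
```

```bash
python3 -c "
from h import *
p,_=snap('scene','s20');snap('wrist','w20')
o=bot.get_obs();print(tcpT(o),o['wrist_force'],o['torque'],o['time'])
cv2.imwrite('pics/s20z.png',cv2.resize(p[110:230,130:290],(800,600)))
f=np.load('pics/w20.npz');T=f['T'];P=cloud('wrist',f['d'],T)
for v in range(180,270,10): print(v,P[v,283,2], -(P[v,283]-T[:3,3])@T[:3,1])
"
```

```text
[[ 0.0017 -1.      0.0003  0.4668]
 [-0.0017  0.0003  1.     -0.3142]
 [-1.     -0.0017 -0.0017  0.0666]
 [ 0.      0.      0.      1.    ]] [-4.9721  1.0226  6.6642] [-0.0378  0.2301 -0.0621] 25.4167
180 0.004335666576590125 -0.03163412819546904
190 0.08438900341785287 -0.044494982139730965
200 0.09632921692024868 -0.043580707954483405
210 0.10057212881248898 -0.04098499128873027
220 0.20866933668020124 -0.07514547817151922
230 0.100747226187494 -0.03324425143668762
240 0.1002749958685313 -0.02902416094788633
250 0.09882512297846081 -0.024230879619000445
260 0.09945433837616281 -0.020282250349384096
```

View pics/s20z.png

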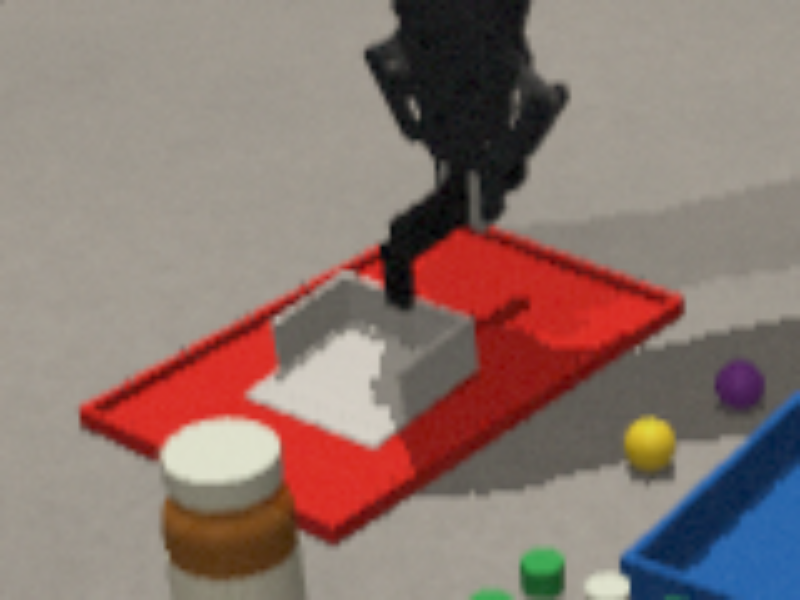

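Request:
{"method": "play_rows", "body": {"rows": [[[0.3, 0, 0], 0, 1], [[0.6, 0, 0], 0, 1], [[0.9, 0, 0], 0, 1], [[1.1, 0, 0], 0, 1], [[1.3, 0, 0], 0, 1], [[1.3, 0, 0], 0, 1]]}}

```text
time: 25.92
ee_pos: [0.467, -0.3143, 0.0542]
tcp_rot: [-128.2, 89.8, -38.2]
wrist_force: [-5.5, 0.2, 9.0]
opening: 0.0122
```

```bash
python3 -c "
from h import *
p,_=snap('scene','s21');snap('wrist','w21')
o=bot.get_obs();print(tcpT(o),o['wrist_force'],o['torque'],o['time'])
cv2.imwrite('pics/s21z.png',cv2.resize(p[110:230,130:290],(800,600)))
f=np.load('pics/w21.npz');T=f['T'];P=cloud('wrist',f['d'],T)
for v in range(180,270,10): print(v,P[v,283,2], -(P[v,283]-T[:3,3])@T[:3,1])
"
```

```text
[[ 0.0023 -1.      0.0002  0.467 ]
 [-0.0019  0.0002  1.     -0.3143]
 [-1.     -0.0023 -0.0019  0.0541]
 [ 0.      0.      0.      1.    ]] [-6.3531 -0.0552 10.7308] [ 0.1298  0.316  -0.0054] 26.0167
180 0.0038023710196563587 -0.03416108110609197
190 0.07303012573202279 -0.04475360120176602
200 0.08402337024593841 -0.043609042140036025
210 0.08459837637188754 -0.03985690507603393
220 0.08564882136173063 -0.03623315438489966
230 0.08477904709392639 -0.03185828014406468
240 0.08422895368346096 -0.027470809695956045
250 0.08448608833004217 -0.02332860916400925
260 0.08386639383544164 -0.01867539086433092
```

View pics/s21z.png

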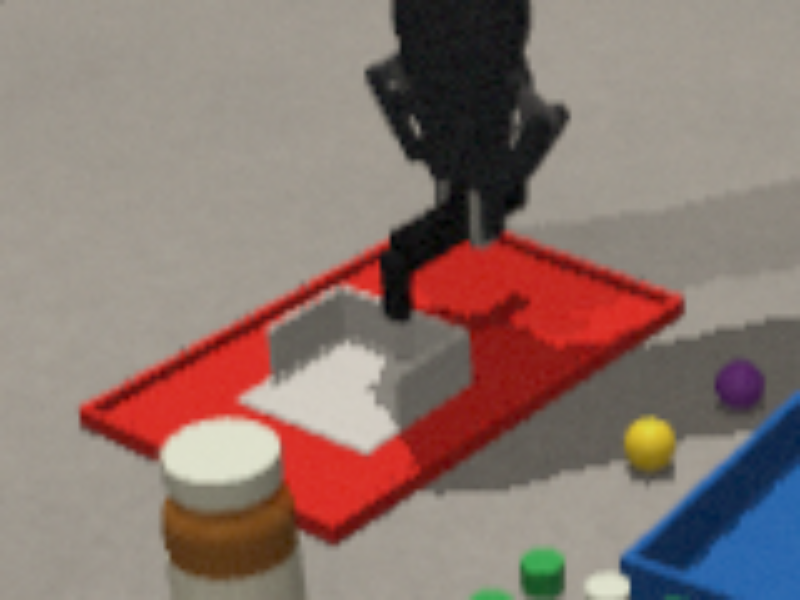

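Level on the tray (handle top 84–85 mm). Release and retreat.

Request:
{"method": "play_rows", "body": {"rows": [[[-0.1, 0, 0], 0, 1.5], [[-0.1, 0, 0], 0, 3], [[-0.1, 0, 0], 0, 5], [[-0.1, 0, 0], 0, 5], [[-0.1, 0, 0], 0, 5], [[-2, 0, 0], 0, 5], [[-5, 0, 0], 0, 5], [[-8.5, 0, 0], 0, 5], [[-12, 0, 0], 0, 5], [[-14, 0, 0], 0, 5], [[-14, 0, 0], 0, 5]]}}

```text
time: 26.93
ee_pos: [0.4679, -0.3145, 0.1973]
tcp_rot: [-123.9, 89.6, -33.9]
wrist_force: [0.9, 0.8, 0.2]
opening: 0.0504
```

Request:
{"method": "play_rows", "body": {"rows": [[[0, 3, 0], 0, 5], [[0, 6, 0], 0, 5], [[0, 9, 0], 0, 5], [[0, 11, 0], 0, 5], [[0, 12, 0], 0, 5], [[0, 12, 0], 0, 5], [[0, 12, 0], 0, 5]]}}

```text
time: 27.52
ee_pos: [0.3467, -0.3138, 0.1919]
tcp_rot: [-114.6, 90.0, -24.6]
wrist_force: [0.4, -0.5, -1.1]
opening: 0.05
```

```bash
python3 -c "
from h import *
p,d=snap('scene','s22');q,_=snap('top','t22')
o=bot.get_obs();print(tcpT(o)[:3,3],o['wrist_force'],o['time'])
f=np.load('pics/t22.npz');P=cloud('top',f['d']);Z=P[...,2]
k=(abs(P[...,0]-.57)<.1)&(abs(P[...,1]+.31)<.07)&(Z>.033)&(Z<.05)&(f['p'].min(2)>60);print('walls',cv2.minAreaRect(P[k][:,:2].astype(np.float32)*1000),np.median(Z[k]))
from scipy.optimize import least_squares
k=(Z>.086)&(Z<.096)&(abs(P[...,0]-.48)<.12)&(abs(P[...,1]-.295)<.12);Q=P[k][:,:2]
print('jar',least_squares(lambda s:np.hypot(*(Q-s[:2]).T)-.0775,[.48,.295],loss='soft_l1',f_scale=.002).x,'was .4813 .2964')
P=cloud('scene',d);Z=P[...,2]
k=(abs(P[...,0]-.5)<.12)&(abs(P[...,1]+.31)<.03)&(Z>.05)&(p.max(2)<70);print('handle z',np.percentile(Z[k],[5,50,95]))
"
```

```text
[ 0.3473 -0.3137  0.1918] [ 0.2851 -0.5527 -0.7289] 27.6167
walls ((559.86865234375, -313.3164367675781), (60.74038314819336, 94.99400329589844), 0.41773414611816406) 0.03833605634623838
jar [0.4813 0.2965] was .4813 .2964
handle z [0.0626 0.3253 0.4532]
```

View pics/s22.png

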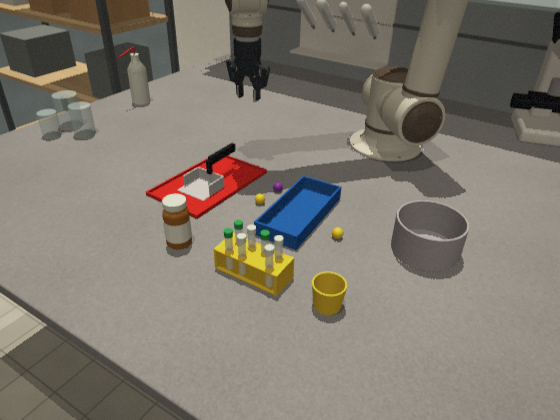

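View pics/t22.png

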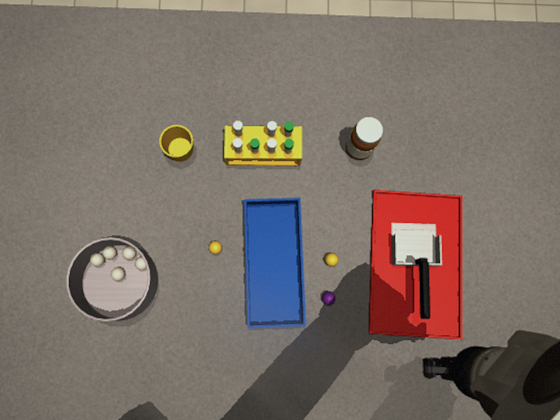

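The top view shows all five balls in the jar, around (118,262). The trough is empty and the scoop is upright on the tray at (415,245). The other things look unmoved.

```bash
python3 -c "
from h import *
print(bot.job_done())"
```

```text
the job is handed in; nothing more can be done
None
```

All five white balls are in the steel jar, and the scoop is back upright on its red tray. I handed the job in at about 27.6 s; handing in reports no verdict.

- **How it was done:** I gripped the scoop by its handle and slid it along the trough to the end wall. I then tilted it nose-up against the trough floor so the balls rolled back into the pan, and carried them over. The moves only let the tool turn about its vertical axis. To tip the scoop, I lowered the pan into the jar until the handle rested on the rim. I then opened the fingers so the scoop tipped nose-down and the balls rolled out. After regripping, I pressed the scoop level on the tray and released it.
- **Last checks:** The top view shows five balls in the jar and an empty trough. The measured jar centre moved by about 0.1 mm. The scoop's walls stand at their normal height, at about its starting place. The look-alike balls, cup, rack and reagent jar look unmoved in both views. The fingers stayed well clear of the balls, and the highest wrist force in my readings was about 28 N.
- **Check that failed:** One scene-camera measurement of the handle height picked up other dark pixels and gave no usable number. The wrist reading just before release put the handle top at 84–85 mm, which is level.

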